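# Clamp a battery pack and fit its insulator and cover

### The job

Stand every battery block that is on the bench upright between the jaws of the quick clamp, side by side in one straight row with their broad sides facing the jaws, then squeeze the clamp's trigger again and again until the sliding jaw grips the whole row firmly against the end stop. Move the jaw by its trigger only, never by pushing on it. Then lay the plain insulator plate flat and square on the two blocks next to the end stop, edges flush with theirs, and the terminal cover, rib up, flush on top of the plate; leave the clamp tight and the other things on the bench alone.

Things in the scene. Friction and masses are not known exactly. Their poses are not given: they have to be found in the camera images.
- clamp: one-hand quick clamp on a plywood board (100 x 355 mm, 12 mm thick) fixed to the bench. Origin on the bench, x across, y along the clamp's axis towards the end stop, z up. Along y: stop face +105 mm, open jaw face -100, black head -205 to -133 (60 mm high), 14 mm square steel bar at 34 mm height, reaching back to -342 when open. The blocks stand on the board, top at 12 mm
- bay (a point): point on the board's top at the foot of the middle of the end stop's face; axes as the clamp's. A row pressed against the stop lies along -y from here, centred on x = 0: block centres at y = -20, -60, -100, -140 mm; insulator and cover belong at x = 0, y = -40 mm, undersides at z = +62 and +82 mm. The point moves with the stop's sprung plate
- jaw: the sliding jaw: black plate 60 mm wide, 22 mm thick, its top 60 mm above the bench, with a rubber face, on the steel bar that runs through the head. Axes as the clamp's; its origin is at the clamp's origin when fully open (205 mm between the faces) and moves along +y towards the stop. Starts 0 to 20 mm from open. A one-way grip keeps it from sliding back; there is no release
- stop (a joint): how far the end stop's sprung rubber plate (60 mm wide, 44 mm high, top 59 mm above the bench) is pressed back towards its block, m: 0 free, 0.010 fully in; spring 1.8 N/mm. It is the gauge of the grip: above 0.003 the row is held firmly; a full squeeze presses it in 6 to 9 mm, and it may settle back 1 to 2 mm
- jaw_face (a point): centre of the sliding jaw's face that presses on the blocks, 40 mm above the bench; axes as the clamp's
- trigger (a joint): angle of the orange trigger, rad: 0 released (upright), 0.34 fully squeezed towards the fixed grip post. Springs back when let go. Each full stroke moves the jaw about 8 to 11 mm, and it never slides back; a slipping clutch stops the jaw when the grip is full. Takes 15 to 25 N at the squeezing height
- squeeze (a point): TCP place for squeezing, 128 mm above the bench, fingers down and closing along the clamp's y. Fixed upright grip post on the -y side: outer face 18 mm from here, top 155 mm high. Trigger on the +y side: outer face 38 mm from here released, 17 mm squeezed; pivot 68 mm, top 152 mm high. Both 22 mm wide in x. Closing to 36 mm is a full stroke; 85 mm lets the trigger return
- cell_a: battery block, an upright grey box with black top, 60 mm along its x, 40 mm along its y, 62 mm tall, about 0.3 kg; origin at the centre of its underside, z up. Stands loose on the bench in front of the clamp. Two to four of the four blocks are present (None when absent); all are alike and both ends are equal
- cell_b: battery block, an upright grey box with black top, 60 mm along its x, 40 mm along its y, 62 mm tall, about 0.3 kg; origin at the centre of its underside, z up. Stands loose on the bench in front of the clamp. Two to four of the four blocks are present (None when absent); all are alike and both ends are equal
- cell_c: battery block, an upright grey box with black top, 60 mm along its x, 40 mm along its y, 62 mm tall, about 0.3 kg; origin at the centre of its underside, z up. Stands loose on the bench in front of the clamp. Two to four of the four blocks are present (None when absent); all are alike and both ends are equal
- cell_d: battery block, an upright grey box with black top, 60 mm along its x, 40 mm along its y, 62 mm tall, about 0.3 kg; origin at the centre of its underside, z up. Stands loose on the bench in front of the clamp. Two to four of the four blocks are present (None when absent); all are alike and both ends are equal
- cover: white terminal cover: flat plate 60 mm along its x, 80 mm along its y, 6 mm thick, with an upright finger rib on top, 12 mm thick (x), 60 mm long (y), reaching 28 mm above the underside; origin at the centre of the underside, z up; 90 g. Both ends are equal
- insulator: plain thick brown cork plate, 60 mm along its x, 80 mm along its y, 20 mm thick, no rib; origin at the centre of the underside, z up; 90 g; lies flat on the bench. Both ends and faces are equal
- spool: bystander: solder spool, 60 mm across, 60 mm tall, origin under its centre
- tray: bystander: low cardboard tray 150 x 90 mm, 35 mm high, origin under its centre
- helper: bystander: helping-hands stand, base 80 x 50 mm, 162 mm tall, origin under its centre
There are look-alikes about, which are no part of the job. Leave any green look-alike of the cell_d alone.

How it is judged (in metres and radians):
On the way, in this order (a step that is already met when the one before it is completed fails the run):
1. all blocks present stand in a straight row between the jaws (x of cell_a in the frame of bay between -0.01 and 0.01 m and y of cell_a in the frame of bay between -0.205 and -0.012 m and z of each of cell_a, cell_b, cell_c, cell_d in the frame of bay below 0.006 m and angle between each of cell_a, cell_b, cell_c, cell_d's own z axis and vertical below 0.1 rad and angle between the x axis of each of cell_a, cell_b, cell_c, cell_d and the x axis of clamp, either way round below 0.12 rad and x of cell_b in the frame of bay between -0.01 and 0.01 m and y of cell_b in the frame of bay between -0.205 and -0.012 m and x of cell_c in the frame of bay between -0.01 and 0.01 m and y of cell_c in the frame of bay between -0.205 and -0.012 m and x of cell_d in the frame of bay between -0.01 and 0.01 m and y of cell_d in the frame of bay between -0.205 and -0.012 m), for 0.2 s.
2. the row is gripped firmly between sliding jaw and end stop (all of step 1 and value of joint stop above 0.003 m), for 0.3 s.
3. the insulator plate lies square on the two blocks at the stop (x of insulator in the frame of bay between -0.006 and 0.006 m and y of insulator in the frame of bay between -0.046 and -0.034 m and z of insulator in the frame of bay between 0.059 and 0.065 m and angle between insulator's own z axis and vertical below 0.06 rad and angle between the x axis of insulator and the x axis of clamp, either way round below 0.09 rad), for 0.2 s.
4. the cover lies square on the insulator (all of step 3 and x of cover in the frame of bay between -0.006 and 0.006 m and y of cover in the frame of bay between -0.046 and -0.034 m and z of cover in the frame of bay between 0.079 and 0.085 m and angle between cover's own z axis and vertical below 0.06 rad and angle between the x axis of cover and the x axis of clamp, either way round below 0.09 rad), for 0.2 s.
At the end, for the whole second after the job is handed in: Blocks upright (0.1 rad) between the jaws, within 10 mm of the axis and 0.12 rad of square; stop plate pressed in more than 3 mm; insulator flat on the two blocks at the stop and cover flat on it, at rest, each within 6 mm of its place both ways and 0.09 rad of square (all of step 2 and all of step 4 and linear speed of each of cover, insulator below 0.02 m/s); the robot touches nothing.
It fails at once if a bystander is disturbed (moved more than 25 mm) (distance of any of spool, tray, helper from where it was at the start of the episode above 0.025 m).
It fails at once if the sliding jaw is pushed by the fingers (contact force between the fingers and jaw above 3 N).
Of cell_a, cell_b, cell_c, cell_d only 2 to 4 are there at a start; the rules pass over those that are not, and their reading is None.
At some moment in a run one of cover may be knocked a few centimetres aside while the robot is not near it.
It also fails if it takes over 192 s, if anything falls off the work surface, if the arm or the gripper's body presses on something with over 40 N, if the wrist force passes 120 N, or if a joint passes its speed limit or range.

### The arm

A 6-joint arm with a two-finger parallel gripper is mounted at the origin on the work surface. World frame = base frame: x ahead of the robot, y to its left, z up, the work surface at z = 0. Lengths are in mm, angles in rad, forces in N, time in s.
With the tool pointing down it reaches from about 300 to 750 mm from the base axis. Payload 8.5 kg.
Tool frame: the origin (TCP) lies between the finger pads, 19 mm behind the fingertips; this is the grasp point; z points along the fingers, y is the line along which they close (so a half turn about z gives the same grasp; the last joint's range is limited). The gripper opens to 85 mm and grips with 20 to 120 N. Pads are 22 mm wide; open, the fingers measure 114 mm over their backs; the gripper's body (76 mm by 85 mm) begins 54 mm behind the grasp point. The pads swing forward as they close: fully open they stand 13 mm farther back than shut.
Start: joints at [-1.489, 0.381, 1.297, -0, 1.464, -0.215], TCP at [160.848, -525.936, 250.022] pointing down, gripper open.
Joint ranges: [-3.11, 3.11], [-0.89, 2.33], [0.22, 2.48], [-1.42, 4.56], [0.17, 2.85], [-2.88, 2.88]. Speed limits (rad/s): [2.39, 2.39, 3.14, 3.14, 3.14, 3.14].

### API

Orientations are given as a unit quaternion [w, x, y, z].
In Python, from cell import get_obs, optics, order gives the robot as it stands.
- The arm moves only by the shell command python3 -m creep 'ROWS' [FORCE]. ROWS is JSON, a list of rows, each a list of 5 numbers: the shift along the tool's x, y, z in cm, then the turn about the tool's z in units of 5 degrees (1.0 is 5 degrees), then the closure, from -1 (fully open) to 1 (shut). A call has 1 to 5 rows; each row is the pose to reach, as a shift and turn from the pose commanded when the call began, along the tool's axes at that moment; what a row does not reach only later rows make up. A row lasts 1/12 s, in which the tool goes at most 41.7 mm and 7.16 degrees, less where a joint would pass 70% of its speed; a pose out of reach is approached as far as the arm can. A call with a gripper value outside its range is refused whole. The fingers move at their own pace and stop on an object; FORCE is the grip in N (left out, the last holds). Time passes only in rows, so rows that repeat a pose let the fingers close. It gives the time, the measured TCP pose, the force, the opening and the grip force at its end, in the units of the state.
- get_obs(): the state, without advancing time (a new reading comes with each control period).
- optics.camera(name): name is "scene" or "top"; returns a dict with "image" (384x512x3 uint8, red, green, blue), "depth" (384x512 float32, mm along the optical axis (not along the pixel's ray), 0 where there is no reading), "fov_y" (degrees; the focal length in pixels is half the picture's height over the tangent of half this angle, whatever the lens; pixels are square), "cx", "cy" (the principal point, pixels), "R" (3x3) and "t" (3): a world point X has camera coordinates R X + t. Camera axes: x right, y down, z forward; pixel columns grow to the right and rows downward; lengths in mm; the calibration is good to about 2 mm. A picture is of the moment at which its call begins.
- order.job_done(): hands the job in; it is judged then, once.
The state is a dict: "time_s": time; "joints": joint angles; "joint_velocities": joint speeds; "joint_efforts": joint torques, N m; "ee_pos": TCP position; "eef_rot": TCP orientation; "wrist_force": force on the tool from outside, world axes, zero at the start; "torque": the same for the moment, N m; "grip_width": opening from 0.0 (shut) to 1.0 (fully open); "gripper_force": force on a finger pad.
Only numpy, scipy, OpenCV 4.12 (cv2) and the standard library are available. Lean on these libraries where they do the work, as an engineer would, in place of code of your own. Each camera call takes 0.05 s, during which the arm holds its last target. There are 200 camera calls.

## Working session

There is one attempt and no reset: what is moved stays moved. The work goes in short steps, Python scripts to look and compute and a shell command to move; the robot and the scene stay as the last step left them, time stands still between calls to the robot, and variables do not carry over. Pictures are saved under pics/ and viewed, at most 14 in all, crops included, and the job is handed in when it is done.

```bash
ls; mkdir -p pics; python3 - <<'E'
from cell import get_obs, optics
import cv2,numpy as np
print(get_obs())
for n in("top","scene"):
    c=optics.camera(n); cv2.imwrite(f"pics/{n}0.png",cv2.resize(c["image"][:,:,::-1],(800,600)))
    np.savez(f"{n}0.npz",**c); print(n,c["fov_y"],c["cx"],c["cy"],c["R"],c["t"])
E
```

```text
pics
{'time_s': 0.0, 'joints': array([-1.48928364e+00,  3.81262187e-01,  1.29825928e+00, -2.79558237e-05,
        1.46359790e+00, -2.15263553e-01]), 'joint_velocities': array([ 0.00041094,  0.00127576,  0.00145871,  0.00287432,  0.00076485,
       -0.00038896]), 'joint_efforts': array([ 8.28931752e-05, -4.48464847e+01, -2.31276852e+01, -2.26916304e-04,
        4.82407340e-03,  1.65122930e-05]), 'ee_pos': array([ 160.83020939, -525.68844468,  249.37671367]), 'eef_rot': array([-7.62577157e-04,  9.89010159e-01,  1.47845603e-01,  3.71461791e-05]), 'wrist_force': array([-0.04638613, -0.53849447,  0.08549926]), 'torque': array([-0.00087062,  0.0662497 , -0.04075947]), 'gripper_force': 0.0, 'grip_width': 0.9986233083930633}
top 43.50485352712258 258.98686263940374 183.00817677833413 [[-0.01976337 -0.99978055  0.00694726]
 [-0.99724772  0.01921571 -0.07160832]
 [ 0.07145911 -0.00834336 -0.99740863]] [ -12.19724728  504.08880498 1518.20092932]
scene 53.84157515274069 258.0012687627337 194.82548377955138 [[ 0.19942855  0.97986501  0.009634  ]
 [ 0.58403178 -0.11095998 -0.80411116]
 [-0.78685141  0.16598928 -0.59440089]] [ -86.23836428 -220.11055553 1508.30651932]
```

View pics/top0.png

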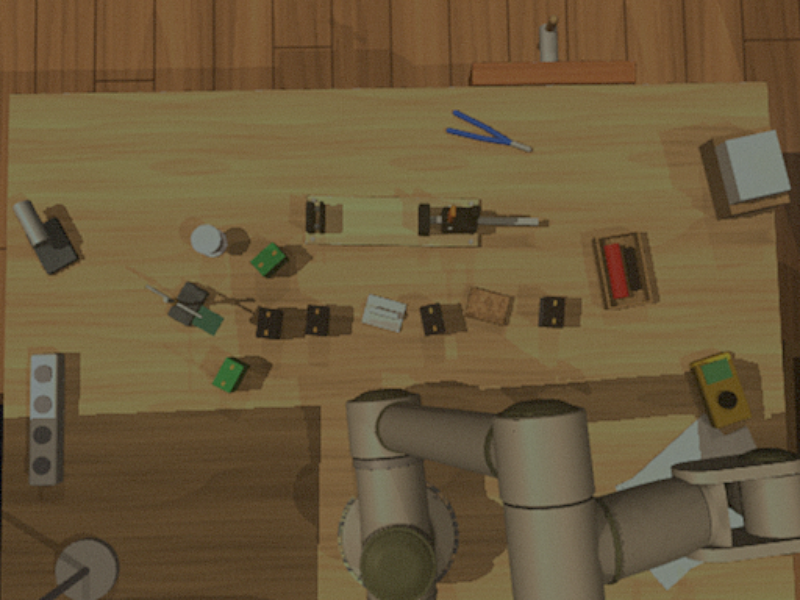

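View pics/scene0.png

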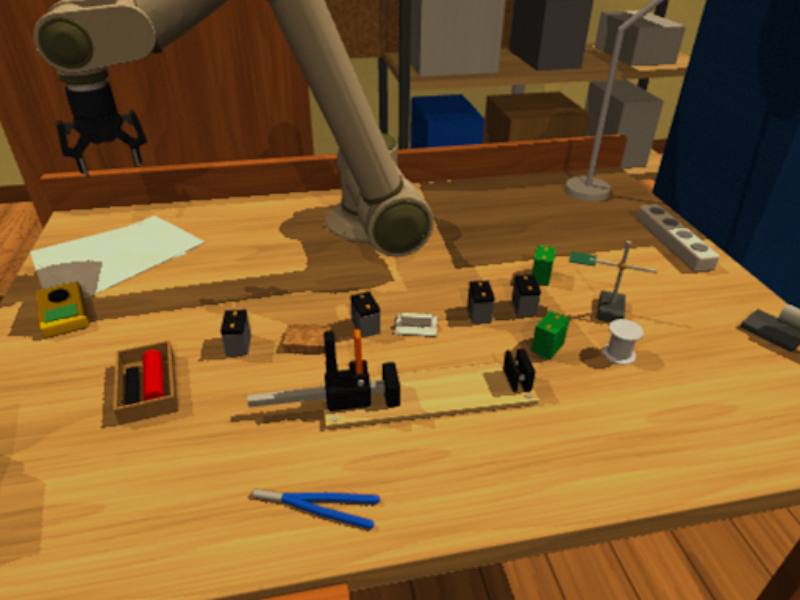

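```bash
cat > h.py <<'E'
import numpy as np,cv2
from cell import get_obs,optics
def cloud(c):
    d=c["depth"]; f=192/np.tan(np.radians(c["fov_y"]/2)); v,u=np.mgrid[:384,:512]
    P=np.stack([(u-c["cx"])/f*d,(v-c["cy"])/f*d,d],-1)
    W=(P-c["t"])@np.asarray(c["R"]); W[d==0]=np.nan
    return W
def ray(c,u,v,z):
    f=192/np.tan(np.radians(c["fov_y"]/2)); R=np.asarray(c["R"]); o=-R.T@c["t"]
    r=R.T@np.array([(u-c["cx"])/f,(v-c["cy"])/f,1]); return o+r*(z-o[2])/r[2]
def rect(p):
    (c,s,a)=cv2.minAreaRect(p.astype(np.float32)); s=list(s)
    if s[0]<s[1]: s=s[::-1]; a+=90   # a = direction of long side in world deg
    return np.round(c,1),np.round(s,1),round((a+90)%180-90,1)
E
python3 - <<'E'
from h import *
for n in("top","scene"):
    c=dict(np.load(n+"0.npz")); W=cloud(c); hsv=cv2.cvtColor(c["image"],cv2.COLOR_RGB2HSV)
    np.save(n+"W.npy",W)
    print(n,"bench z",np.nanmedian(W[215:225,110:140,2]) if n=="top" else np.nanmedian(W[330:350,250:300,2]))
    z=W[...,2]
    ws=(W[...,0]>250)&(W[...,0]<800)&(abs(W[...,1])<600)
    m=(ws&(z>10)&(z<200)).astype(np.uint8)
    k,l,st,ce=cv2.connectedComponentsWithStats(m)
    for i in range(1,k):
        if st[i,4]<25: continue
        p=W[l==i]; zt=np.percentile(p[:,2],90); t=p[abs(p[:,2]-zt)<6]
        print(st[i],"zt",round(zt,1),"zmax",round(p[:,2].max(),1),rect(t[:,:2]),np.round(t.mean(0),1),"rgb",np.median(c["image"][l==i],0))
E
```

```text
top bench z 1.51729208609653
[318  91  21   6  36] zt 15.9 zmax 18.5 (array([ 794.3, -252.1]), array([65.8, 11.2]), 75.6) [ 792.1 -257.2   13.2] rgb [103.   90.   82.5]
[ 195  126  149   33 3060] zt 62.3 zmax 163.5 (array([637.1,   5.4]), array([342.6,  59.7]), 87.4) [635.8 -19.4  60.9] rgb [121. 106.  70.]
[122 144  21  19 304] zt 65.0 zmax 72.6 (array([601.6, 374.1]), array([57.3, 56.4]), -89.8) [600.7 375.   62.6] rgb [126. 132. 125.]
[379 148  38  51 605] zt 36.6 zmax 42.9 (array([ 527.1, -463.9]), array([149.8,  92.2]), 8.2) [ 527.  -463.7   34.9] rgb [70. 54. 32.]
[160 155  25  24 313] zt 67.1 zmax 71.8 (array([559. , 251.8]), array([59.8, 39.7]), -49.5) [560.2 251.5  64.6] rgb [49. 91. 44.]
[386 156  17  36 362] zt 40.0 zmax 46.8 (array([ 525.3, -450.7]), array([109.3,  27.1]), 7.1) [ 526.4 -450.5   37.6] rgb [121.  41.  29.]
[ 93 181  50  35 696] zt 115.5 zmax 169.5 (array([465.7, 405.2]), array([161.1,  39.8]), 58.9) [448.4 376.8 113.1] rgb [64. 70. 54.]
[297 185  29  24 475] zt 25.3 zmax 32.3 (array([ 458.5, -186.9]), array([79.7, 59.6]), 74.7) [ 458.9 -186.8   22.5] rgb [1
[... 1624 characters left out ...]
 rgb [128.  89.  43.]
[141 198  20  27 447] zt 62.0 zmax 63.6 (array([ 444.9, -315. ]), array([64.6, 41.5]), -8.7) [ 448.2 -316.    60.8] rgb [50. 43. 32.]
[341 199  24  29 455] zt 62.3 zmax 64.8 (array([560.4, 251.4]), array([64.6, 40.6]), -48.2) [563.4 249.5  61.1] rgb [ 7. 76. 17.]
[257 200  20   8 132] zt 28.1 zmax 30.7 (array([451.4,  21.9]), array([57.8, 15.2]), 75.5) [452.5  21.3  25.9] rgb [144.5 127.5  86.5]
[  73  217   41   52 1363] zt 35.2 zmax 39.3 (array([ 528.3, -465.6]), array([155.6,  90.8]), 8.7) [ 534.3 -459.6   33.5] rgb [101.  52.  20.]
[162 313  16   5  35] zt 11.9 zmax 13.3 (array([ 792.6, -272.2]), array([34.5,  8.4]), 71.4) [ 792.5 -271.3   11.1] rgb [176. 155. 122.]
```

```bash
python3 - <<'E'
from h import *
for n in("top","scene"):
    W=np.load(n+"W.npy"); x,y,z=W[...,0],W[...,1],W[...,2]
    b=(z>5)&(z<20)&(x>560)&(x<720)&(abs(y)<250)
    k,l,st,_=cv2.connectedComponentsWithStats(b.astype(np.uint8)); i=1+st[1:,4].argmax()
    print(n,"board",rect(W[l==i][:,:2]),np.median(W[l==i][:,2]))
    m=(z>52)&(z<70)&(x>580)&(x<690)&(abs(y)<250)
    k,l,st,_=cv2.connectedComponentsWithStats(m.astype(np.uint8))
    for i in range(1,k):
        if st[i,4]>10: p=W[l==i]; print(" z60",rect(p[:,:2]),st[i],np.median(p[:,2]), p[:,1].min(),p[:,1].max())
    for lo,hi in((100,170),):
        m=(z>lo)&(z<hi)&(x>580)&(x<700)&(abs(y)<250); k,l,st,_=cv2.connectedComponentsWithStats(m.astype(np.uint8))
        for i in range(1,k):
            if st[i,4]>3: p=W[l==i]; print(" tall",np.round(p.min(0)),np.round(p.max(0)),np.round(p.mean(0)),st[i])
    m=(z>80)&(z<200)&(x>380)&(x<520)&(y>230)&(y<340); p=W[m]; p=p[np.argsort(p[:,1])]; print(" helper",np.round(p[:25:2]).tolist())
c=dict(np.load("top0.npz"))
cv2.imwrite("pics/clamp.png",cv2.resize(c["image"][110:215,80:380,::-1],(800,280),interpolation=cv2.INTER_CUBIC))
E
```

```text
top board (array([636.5,   6.2]), array([361.8, 118.6]), 87.3) 12.87349513603421
 z60 (array([644.6, 168.2]), array([60. , 15.3]), -0.9) [195 129   6  20  97] 60.84882393234744 160.19974942985158 176.04735236623438
 z60 (array([642.3, 144.4]), array([57.6,  7.3]), -1.6) [204 130   3  19  51] 59.017173532487654 140.5501848104567 148.18956000460003
 z60 (array([635.4, -60.5]), array([57.4, 22.1]), -1.4) [267 131   8  19 137] 60.182913547702 -72.08580004974843 -48.79946563671868
 z60 (array([ 632.5, -130.7]), array([69.2, 48.3]), 89.6) [282 133  23  16 206] 59.8378649185386 -165.09019051817398 -95.91956773209421
 z60 (array([583.2, 242. ]), array([19.1, 11. ]), 43.8) [171 155   7   5  20] 63.93434355543539 231.3786814499552 249.9350364968973
 tall [ 623. -115.  102.] [ 643. -107.  157.] [ 631. -111.  142.] [287 132   4  10  33]
 tall [ 621. -162.  104.] [ 643. -147.  163.] [ 630. -154.  143.] [300 132   7  10  62]
 helper [[441.0, 329.0, 111.0], [441.0, 331.0, 114.0], [435.0, 333.0, 107.0], [432.0, 333.0, 118.0], [435.0, 335.0, 113.0], [438.0, 335.0, 109.0], [438.0, 338.0, 113.0], [447.
[... 624 characters left out ...]
8] 58.75896826210055 -74.25827910418317 -49.96860932864887
 z60 (array([ 622.6, -102. ]), array([8.1, 7.4]), 8.4) [232 233   4   6  15] 62.224553429546326 -106.30405589751987 -98.65290048636332
 z60 (array([ 635.9, -134.3]), array([70.9, 52.3]), -89.9) [208 234  30  18 295] 58.927923045857575 -169.79531075684216 -98.8701538717026
 tall [ 623. -165.  100.] [ 648. -149.  156.] [ 642. -157.  133.] [208 211   8  23 150]
 tall [ 623. -119.  100.] [ 648. -110.  153.] [ 642. -115.  131.] [227 210   5  22  95]
 helper [[442.0, 329.0, 111.0], [445.0, 331.0, 109.0], [442.0, 332.0, 110.0], [446.0, 334.0, 110.0], [443.0, 335.0, 111.0], [425.0, 336.0, 111.0], [438.0, 337.0, 111.0], [427.0, 339.0, 112.0]]
```

View pics/clamp.png

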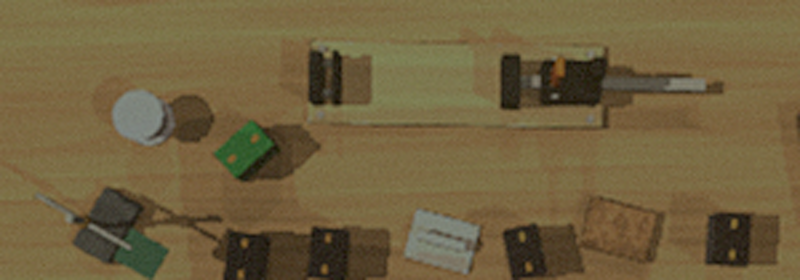

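```bash
cat > go.py <<'E'
import sys,numpy as np
from scipy.spatial.transform import Rotation as Ro
from cell import get_obs
o=get_obs(); q=o["eef_rot"]; R=Ro.from_quat([q[1],q[2],q[3],q[0]]).as_matrix()
ya=np.degrees(np.arctan2(R[1,1],R[0,1]))
print("t",round(o["time_s"],1),"pos",np.round(o["ee_pos"],1),"yawY",round(ya,1),"grip",round(o["grip_width"],3),round(o["gripper_force"],1),"tilt",np.round(np.degrees(R[:2,2]),2))
a=[float(v) for v in sys.argv[1:]]   # x y z yaw groups; each relative to the former
p=o["ee_pos"];
for i in range(0,len(a),4):
    t=np.array(a[i:i+3]); y=a[i+3]; c,s=np.cos(np.radians(ya)),np.sin(np.radians(ya))
    d=t-p; Y=np.array([c,s,0]); X=np.array([-s,c,0])
    dy=(y-ya+180)%360-180
    print(" rows: %.2f %.2f %.2f turn %.2f"%(d@X/10,d@Y/10,-d[2]/10,-dy/5)); p=t; ya=y
E
python3 go.py 443.8 -314.5 180 -7 443.8 -314.5 40 -7
```

```text
t 0.1 pos [ 160.8 -525.7  249.5] yawY -73.0 grip 1.005 0.0 tilt [-0.01  0.08]
 rows: 33.24 -11.92 6.95 turn -13.20
 rows: 0.00 0.00 14.00 turn -0.00
```

```bash
python3 -m creep '[[4,-1.5,0.9,0,-1],[8,-3,1.8,0,-1],[12,-4.5,2.7,0,-1],[16.6,-6,3.5,0,-1],[16.6,-6,3.5,0,-1]]' 30
python3 -m creep '[[4,-1.5,0.9,-1.3,-1],[8,-3,1.8,-2.6,-1],[12,-4.5,2.7,-3.9,-1],[16.6,-5.9,3.5,-5.2,-1],[16.6,-5.9,3.5,-6.6,-1]]'
python3 -m creep '[[0,0,0,-1.3,-1],[0,0,0,-2.6,-1],[0,0,0,-3.9,-1],[0,0,0,-5.2,-1],[0,0,0,-6.6,-1]]'
python3 -m creep '[[0,0,0,0,-1],[0,0,0,0,-1],[0,0,0,0,-1]]'
python3 go.py 443.8 -314.5 40 -7
```

```text
time_s: 0.52
ee_pos: [304.9, -416.3, 213.9]
eef_rot: [-0.002, 0.989, 0.149, 0.0]
wrist_force: [0.4, -1.0, 0.0]
grip_width: 0.999
gripper_force: 0.0
time_s: 0.93
ee_pos: [446.4, -311.4, 178.7]
eef_rot: [-0.001, 0.904, 0.427, 0.0]
wrist_force: [-0.3, -0.2, -0.1]
grip_width: 1.002
gripper_force: 0.0
time_s: 1.35
ee_pos: [443.5, -314.8, 179.7]
eef_rot: [-0.0, 0.747, 0.665, 0.0]
wrist_force: [-0.4, -0.5, 0.6]
grip_width: 1.0
gripper_force: 0.0
time_s: 1.6
ee_pos: [443.5, -315.0, 179.9]
eef_rot: [-0.0, 0.75, 0.661, -0.0]
wrist_force: [0.1, -0.3, -0.8]
grip_width: 1.0
gripper_force: 0.0
t 1.6 pos [ 443.5 -315.   179.9] yawY -7.2 grip 1.0 0.0 tilt [-0.02  0.02]
 rows: 0.05 0.03 13.99 turn -0.04
```

```bash
python3 -m creep '[[0,0,4,0,-1],[0,0,8,0,-1],[0,0,12,0,-1],[0,0,14,0,-1],[0,0,14,0,-1]]' 40
python3 -m creep '[[0,0,0,0,1],[0,0,0,0,1],[0,0,0,0,1],[0,0,0,0,1],[0,0,0,0,1]]'
python3 -m creep '[[0,0,0,0,1],[0,0,0,0,1],[0,0,-3,0,1],[0,0,-7,0,1],[0,0,-11,0,1]]'
python3 -m creep '[[0,0,0,0,1],[0,0,0,0,1]]'
python3 go.py 443.8 117 151 -7 643.4 117 151 -2.3
```

```text
time_s: 2.02
ee_pos: [441.9, -313.4, 36.0]
eef_rot: [-0.004, 0.75, 0.662, -0.0]
wrist_force: [-0.1, -0.2, -0.5]
grip_width: 0.995
gripper_force: 0.0
time_s: 2.43
ee_pos: [444.3, -315.8, 42.0]
eef_rot: [0.002, 0.749, 0.663, 0.0]
wrist_force: [0.8, -0.0, 8.2]
grip_width: 0.696
gripper_force: 44.5
time_s: 2.85
ee_pos: [443.1, -314.5, 151.6]
eef_rot: [-0.001, 0.749, 0.663, 0.0]
wrist_force: [0.7, -0.6, -2.7]
grip_width: 0.696
gripper_force: 45.2
time_s: 3.02
ee_pos: [444.0, -315.5, 152.4]
eef_rot: [0.003, 0.749, 0.663, 0.0]
wrist_force: [0.3, -0.6, -3.3]
grip_width: 0.7
gripper_force: 45.6
t 3.0 pos [ 444.  -315.5  152.4] yawY -7.0 grip 0.7 45.6 tilt [ 0.21 -0.22]
 rows: 42.92 -5.29 0.14 turn -0.00
 rows: 2.43 19.81 -0.00 turn -0.94
```

```bash
python3 -m creep '[[3,-0.4,0,0,1],[7,-0.9,0,0,1],[11,-1.3,0,0,1],[15,-1.8,0,0,1],[19,-2.3,0,0,1]]'
python3 -m creep '[[4,-0.5,0,0,1],[8,-1,0,0,1],[12,-1.5,0,0,1],[16,-2,0,0,1],[20,-2.5,0,0,1]]'
python3 -m creep '[[2,-0.3,0,0,1],[3.9,-0.5,0,0,1],[5.1,2.5,0,-0.9,1],[5.6,6,0,-0.9,1],[6,9.5,0,-0.9,1]]'
python3 -m creep '[[0.1,4,0,0,1],[0.1,7,0,0,1],[0.1,9.3,0,0,1],[0.1,10,0,0,1],[0.1,10,0,0,1]]'
python3 -m creep '[[0,0,0,0,1],[0,0,0,0,1],[0,0,0,0,1]]'
python3 go.py 643.4 117 151 -2.3 643.4 117 54 -2.3
```

```text
time_s: 3.43
ee_pos: [442.6, -121.6, 148.7]
eef_rot: [-0.001, 0.749, 0.662, -0.0]
wrist_force: [1.6, -0.7, -2.1]
grip_width: 0.697
gripper_force: 45.4
time_s: 3.85
ee_pos: [442.1, 79.9, 148.9]
eef_rot: [-0.001, 0.749, 0.662, -0.001]
wrist_force: [0.9, -0.7, -1.6]
grip_width: 0.699
gripper_force: 45.4
time_s: 4.27
ee_pos: [545.1, 126.9, 148.7]
eef_rot: [-0.001, 0.722, 0.692, -0.001]
wrist_force: [0.7, -0.2, -1.9]
grip_width: 0.699
gripper_force: 45.4
time_s: 4.68
ee_pos: [645.3, 122.2, 147.6]
eef_rot: [-0.001, 0.723, 0.691, -0.001]
wrist_force: [-1.3, -0.7, -1.8]
grip_width: 0.695
gripper_force: 45.4
time_s: 4.93
ee_pos: [643.9, 122.8, 150.1]
eef_rot: [-0.0, 0.722, 0.692, -0.0]
wrist_force: [-0.1, -0.2, -2.9]
grip_width: 0.696
gripper_force: 45.4
t 4.9 pos [643.9 122.8 150.1] yawY -2.5 grip 0.696 45.4 tilt [-0.05  0.  ]
 rows: -0.58 -0.02 -0.09 turn -0.04
 rows: 0.00 0.00 9.70 turn -0.00
```

```bash
python3 -m creep '[[-0.6,0,3,0,1],[-0.6,0,6,0,1],[-0.6,0,8,0,1],[-0.6,0,9,0,1],[-0.6,0,9.4,0,1]]'
python3 -m creep '[[0,0,0.2,0,1],[0,0,0.3,0,1],[0,0,0.4,0,1],[0,0,0.4,0,1]]'
python3 go.py 643.4 117 52 -2.3
```

```text
time_s: 5.35
ee_pos: [643.7, 116.6, 54.8]
eef_rot: [-0.001, 0.722, 0.692, -0.001]
wrist_force: [0.2, 0.2, -2.1]
grip_width: 0.695
gripper_force: 45.4
time_s: 5.68
ee_pos: [645.3, 116.7, 54.0]
eef_rot: [0.001, 0.722, 0.692, 0.001]
wrist_force: [-2.5, 0.7, 5.1]
grip_width: 0.701
gripper_force: 46.0
t 5.7 pos [645.3 116.7  54. ] yawY -2.5 grip 0.701 46.0 tilt [0.16 0.  ]
 rows: 0.02 -0.19 0.20 turn -0.04
```

```bash
python3 -m creep '[[0,0,0,0,-1],[0,0,0,0,-1],[0,0,0,0,-1],[0,0,0,0,-1],[0,0,0,0,-1]]'
python3 -m creep '[[0,0,-3,0,-1],[0,0,-7,0,-1],[0,0,-11,0,-1],[0.8,-4,-11,0,-1],[1.5,-8,-11,0,-1]]'
python3 -m creep '[[1,-4,0,0.8,-1],[2,-8,0,0.8,-1],[3,-12.5,0,0.8,-1],[3,-12.5,0,0.8,-1],[3,-12.5,0,0.8,-1]]'
cat > look.py <<'E'
from h import *
import sys
# tops of dark things of height lo..hi within box, top + scene cameras
lo,hi,x0,x1,y0,y1=map(float,sys.argv[1:7])
for n in("top","scene"):
    c=optics.camera(n); W=cloud(c); x,y,z=np.moveaxis(W,-1,0)
    m=((z>lo)&(z<hi)&(x>x0)&(x<x1)&(y>y0)&(y<y1)).astype(np.uint8)
    k,l,st,_=cv2.connectedComponentsWithStats(m,connectivity=4)
    for i in range(1,k):
        if st[i,4]>20: p=W[l==i]; print(n,*rect(p[:,:2]),"z",round(np.median(p[:,2]),1),"n",st[i,4],np.median(c["image"][l==i],0))
E
python3 look.py 66 85 560 720 -100 180; python3 go.py 437 156 160 -6.3 437 156 41 -6.3
```

```text
time_s: 6.1
ee_pos: [644.7, 116.5, 52.1]
eef_rot: [0.0, 0.722, 0.692, 0.0]
wrist_force: [-0.6, -0.8, 0.7]
grip_width: 0.998
gripper_force: 0.0
time_s: 6.52
ee_pos: [567.0, 134.8, 164.6]
eef_rot: [0.003, 0.723, 0.691, 0.003]
wrist_force: [0.5, 0.5, -1.5]
grip_width: 1.001
gripper_force: 0.0
time_s: 6.93
ee_pos: [440.1, 171.0, 162.5]
eef_rot: [-0.0, 0.745, 0.667, 0.0]
wrist_force: [-0.6, -1.0, 0.1]
grip_width: 1.0
gripper_force: 0.0
top [644.1 117. ] [59.2 39.8] -1.6 z 75.1 n 251 [45. 39. 27.]
scene [646.2 115.7] [63.7 41. ] -1.7 z 73.1 n 279 [19. 16. 15.]
t 7.0 pos [442.9 170.4 162.4] yawY -6.5 grip 0.998 0.0 tilt [0.1 0. ]
 rows: -1.49 -0.43 0.24 turn -0.04
 rows: 0.00 0.00 11.90 turn -0.00
```

```bash
python3 -m creep '[[-1.5,-0.5,0,0,-1],[-1.5,-0.5,4,0,-1],[-1.5,-0.5,8,0,-1],[-1.5,-0.5,11,0,-1],[-1.5,-0.5,12.1,0,-1]]'
python3 -m creep '[[0,0,0,0,-1],[0,0,0,0,1],[0,0,0,0,1],[0,0,0,0,1],[0,0,0,0,1]]'
python3 -m creep '[[0,0,0,0,1],[0,0,0,0,1],[0,0,-3,0,1],[0,0,-7,0,1],[0,0,-11,0,1]]'
python3 -m creep '[[0,0,0,0,1],[0,0,0,0,1]]'
python3 go.py 642.3 73 151 -2 642.3 73 53 -2
```

```text
time_s: 7.45
ee_pos: [435.2, 155.3, 37.2]
eef_rot: [-0.001, 0.746, 0.665, -0.002]
wrist_force: [0.1, -1.0, -0.0]
grip_width: 0.999
gripper_force: 0.0
time_s: 7.87
ee_pos: [436.2, 156.1, 42.1]
eef_rot: [0.001, 0.746, 0.666, 0.001]
wrist_force: [1.7, -0.2, 1.1]
grip_width: 0.696
gripper_force: 44.2
time_s: 8.28
ee_pos: [434.1, 156.0, 152.0]
eef_rot: [-0.001, 0.746, 0.666, -0.001]
wrist_force: [2.2, -0.7, -3.1]
grip_width: 0.697
gripper_force: 46.5
time_s: 8.45
ee_pos: [435.4, 156.2, 152.3]
eef_rot: [0.001, 0.746, 0.666, 0.002]
wrist_force: [-0.6, 0.1, -4.0]
grip_width: 0.695
gripper_force: 46.8
t 8.4 pos [435.4 156.2 152.3] yawY -6.5 grip 0.695 46.8 tilt [0.21 0.02]
 rows: -5.93 21.49 0.13 turn -0.90
 rows: 0.00 0.00 9.80 turn -0.00
```

```bash
python3 -m creep '[[-1,3.5,0,-0.9,1],[-2,7.5,0,-0.9,1],[-3,11.5,0,-0.9,1],[-4.2,15.5,0,-0.9,1],[-5.3,19,0,-0.9,1]]'
python3 -m creep '[[-0.4,2.4,0,0,1],[-0.4,2.5,0,0,1],[-0.4,2.5,0,0,1],[-0.4,2.5,0,0,1],[-0.4,2.5,0,0,1]]'
python3 go.py 642.3 73 54 -2
```

```text
time_s: 8.87
ee_pos: [619.0, 80.9, 148.1]
eef_rot: [-0.002, 0.719, 0.695, -0.001]
wrist_force: [-0.3, 0.1, -3.4]
grip_width: 0.691
gripper_force: 46.6
time_s: 9.28
ee_pos: [641.5, 77.6, 149.9]
eef_rot: [-0.001, 0.719, 0.695, -0.001]
wrist_force: [-0.5, 0.7, -3.3]
grip_width: 0.698
gripper_force: 46.6
t 9.3 pos [641.5  77.6 149.9] yawY -2.0 grip 0.698 46.6 tilt [-0.16  0.02]
 rows: -0.46 0.09 9.59 turn 0.01
```

```bash
python3 -m creep '[[-0.5,0,0,0,1],[-0.5,0,3,0,1],[-0.5,0,6,0,1],[-0.5,0,8,0,1],[-0.5,0,9,0,1]]'
python3 -m creep '[[0,0,0.4,0,1],[0,0,0.6,0,1],[0,0,0.8,0,1],[0,0,0.8,0,1]]'
python3 go.py
python3 -m creep '[[0,0,0,0,-1],[0,0,0,0,-1],[0,0,0,0,-1],[0,0,0,0,-1],[0,0,0,0,-1]]'
python3 -m creep '[[0,0,-3,0,-1],[0,0,-7,0,-1],[0,0,-11,0,-1],[-2,-4,-11,0,-1],[-4,-8,-11,0,-1]]'
python3 -m creep '[[-4,-4,0,0,-1],[-7.5,-8,0,0,-1],[-10.5,-12.3,0,0,-1],[-10.5,-12.3,0,0,-1],[-10.5,-12.3,0,0,-1]]'
python3 look.py 66 85 560 720 -100 180; python3 go.py 433.6 -73 160 11 433.6 -73 41 11
```

```text
time_s: 9.7
ee_pos: [640.8, 72.1, 58.3]
eef_rot: [-0.002, 0.719, 0.695, -0.002]
wrist_force: [0.7, 0.4, -2.9]
grip_width: 0.699
gripper_force: 46.5
time_s: 10.03
ee_pos: [643.2, 72.0, 54.2]
eef_rot: [0.001, 0.719, 0.695, 0.001]
wrist_force: [0.1, -0.1, -3.7]
grip_width: 0.696
gripper_force: 46.7
t 10.0 pos [643.2  72.   54.2] yawY -2.0 grip 0.696 46.7 tilt [ 0.13 -0.01]
time_s: 10.45
ee_pos: [642.8, 72.1, 53.4]
eef_rot: [0.0, 0.719, 0.695, 0.0]
wrist_force: [-0.3, -0.0, -0.2]
grip_width: 0.998
gripper_force: 0.0
time_s: 10.87
ee_pos: [568.3, 37.2, 165.8]
eef_rot: [0.003, 0.719, 0.695, 0.003]
wrist_force: [0.3, -1.4, -2.1]
grip_width: 1.0
gripper_force: 0.0
time_s: 11.28
ee_pos: [436.0, -65.1, 163.1]
eef_rot: [-0.001, 0.72, 0.693, -0.001]
wrist_force: [0.9, -0.2, -0.7]
grip_width: 0.997
gripper_force: 0.0
top [644.5 119.5] [59.6 41.5] -0.4 z 75.0 n 247 [44. 38. 27.]
top [643.2  73.2] [60.5 40.7] -1.6 z 74.6 n 260 [44. 38. 28.]
scene [646.2  93.5] [85.1 62.4] 86.9 z 73.1 n 560 [19. 17. 15.]
t 11.4 pos [439.9 -63.9 163.6] yawY -2.1 grip 1.005 0.0 tilt [ 0.06 -0.02]
 rows: -0.93 -0.60 0.36 turn -2.62
 rows: 0.00 0.00 11.90 turn -0.00
```

```bash
python3 -m creep '[[-0.9,-0.6,0,-1.3,-1],[-0.9,-0.6,0,-2.6,-1],[-0.9,-0.6,0,-2.6,-1]]'
python3 -m creep '[[0,0,4,0,-1],[0,0,8,0,-1],[0,0,11,0,-1],[0,0,12.1,0,-1],[0,0,12.1,0,-1]]'
python3 go.py
python3 -m creep '[[0,0,0,0,-1],[0,0,0,0,1],[0,0,0,0,1],[0,0,0,0,1],[0,0,0,0,1]]'
python3 -m creep '[[0,0,0,0,1],[0,0,0,0,1],[0,0,-3,0,1],[0,0,-7,0,1],[0,0,-11,0,1]]'
python3 -m creep '[[0,0,0,0,1],[0,0,0,0,1]]'
python3 go.py 434 29 151 -2 640.8 29 151 -2 640.8 29 54 -2
```

```text
time_s: 11.63
ee_pos: [434.8, -71.8, 163.1]
eef_rot: [0.0, 0.634, 0.773, 0.0]
wrist_force: [0.4, 0.5, -0.7]
grip_width: 0.999
gripper_force: 0.0
time_s: 12.05
ee_pos: [433.6, -71.1, 39.6]
eef_rot: [-0.002, 0.637, 0.771, -0.001]
wrist_force: [0.3, 0.2, 0.0]
grip_width: 1.002
gripper_force: 0.0
t 12.1 pos [433.6 -71.1  39.6] yawY 10.9 grip 1.002 0.0 tilt [-0.25  0.12]
time_s: 12.47
ee_pos: [434.6, -72.1, 43.2]
eef_rot: [0.001, 0.636, 0.772, 0.0]
wrist_force: [-0.9, 2.3, 6.1]
grip_width: 0.7
gripper_force: 43.6
time_s: 12.88
ee_pos: [433.3, -71.7, 153.6]
eef_rot: [-0.001, 0.636, 0.771, -0.0]
wrist_force: [1.5, -0.5, -2.8]
grip_width: 0.696
gripper_force: 46.0
time_s: 13.05
ee_pos: [434.5, -72.2, 153.9]
eef_rot: [0.003, 0.636, 0.772, 0.001]
wrist_force: [0.1, 0.6, -3.3]
grip_width: 0.692
gripper_force: 46.3
t 13.1 pos [434.5 -72.2 153.9] yawY 11.0 grip 0.692 46.3 tilt [ 0.28 -0.13]
 rows: 9.95 1.88 0.29 turn 2.60
 rows: 0.72 20.67 -0.00 turn -0.00
 rows: 0.00 0.00 9.70 turn -0.00
```

```bash
python3 -m creep '[[3.5,0.7,0,0.9,1],[7,1.4,0,1.8,1],[9.9,1.9,0,2.6,1],[9.9,1.9,0,2.6,1]]'
python3 -m creep '[[0.1,4,0,0,1],[0.3,8,0,0,1],[0.4,12,0,0,1],[0.6,16,0,0,1],[0.7,19,0,0,1]]'
python3 -m creep '[[0,1.6,0,0,1],[0,1.7,0,0,1],[0,1.7,0,0,1],[0,1.7,0,0,1],[0,1.7,0,0,1]]'
python3 go.py 640.8 29 54.5 -2
```

```text
time_s: 13.38
ee_pos: [431.9, 32.8, 150.6]
eef_rot: [-0.002, 0.72, 0.694, -0.001]
wrist_force: [-1.6, -0.4, -2.8]
grip_width: 0.694
gripper_force: 46.1
time_s: 13.8
ee_pos: [625.8, 28.9, 149.9]
eef_rot: [-0.001, 0.719, 0.695, -0.001]
wrist_force: [-0.2, -0.5, -2.0]
grip_width: 0.699
gripper_force: 46.1
time_s: 14.22
ee_pos: [639.8, 28.5, 151.6]
eef_rot: [-0.001, 0.719, 0.695, -0.0]
wrist_force: [0.1, -0.2, -2.2]
grip_width: 0.696
gripper_force: 46.1
t 14.2 pos [639.8  28.5 151.6] yawY -2.0 grip 0.696 46.1 tilt [-0.09  0.01]
 rows: 0.05 0.10 9.71 turn 0.00
```

```bash
python3 -m creep '[[0.2,0,0,0,1],[0.2,0,3,0,1],[0.2,0,6,0,1],[0.2,0,8,0,1],[0.2,0,9.2,0,1]]'
python3 -m creep '[[0,0,0.3,0,1],[0,0,0.5,0,1],[0,0,0.6,0,1],[0,0,0.6,0,1]]'
python3 go.py
python3 -m creep '[[0,0,0,0,-1],[0,0,0,0,-1],[0,0,0,0,-1],[0,0,0,0,-1],[0,0,0,0,-1]]'
python3 -m creep '[[0,0,-3,0,-1],[0,0,-7,0,-1],[0,0,-11,0,-1],[2,-3,-11,0,-1],[4,-6,-11,0,-1]]'
python3 -m creep '[[3,-3,0,0,-1],[6,-6,0,0,-1],[9,-9,0,0,-1],[12,-12,0,0,-1],[15,-14,0,0,-1]]'
python3 -m creep '[[2,-0.5,0,0.7,-1],[2,-0.5,0,1.3,-1],[2,-0.5,0,1.3,-1],[2,-0.5,0,1.3,-1]]'
python3 look.py 66 85 560 720 -100 180; python3 look.py 50 80 400 470 200 300; python3 go.py 432.3 252.5 160 -8.5 432.3 252.5 41 -8.5
```

```text
time_s: 14.63
ee_pos: [639.4, 30.8, 57.7]
eef_rot: [-0.001, 0.719, 0.695, -0.001]
wrist_force: [0.7, -0.9, -2.9]
grip_width: 0.699
gripper_force: 46.0
time_s: 14.97
ee_pos: [641.5, 30.5, 55.4]
eef_rot: [0.001, 0.719, 0.695, 0.001]
wrist_force: [1.1, 0.3, -2.3]
grip_width: 0.697
gripper_force: 46.1
t 15.0 pos [641.5  30.5  55.4] yawY -2.0 grip 0.697 46.1 tilt [ 0.13 -0.02]
time_s: 15.38
ee_pos: [641.0, 30.5, 54.3]
eef_rot: [0.0, 0.719, 0.695, 0.0]
wrist_force: [0.5, 0.1, -0.1]
grip_width: 1.003
gripper_force: 0.0
time_s: 15.8
ee_pos: [583.4, 72.2, 166.5]
eef_rot: [0.002, 0.72, 0.694, 0.002]
wrist_force: [0.2, 0.6, -0.5]
grip_width: 1.0
gripper_force: 0.0
time_s: 16.22
ee_pos: [445.3, 228.3, 164.3]
eef_rot: [-0.0, 0.719, 0.695, -0.0]
wrist_force: [1.1, 1.3, -0.8]
grip_width: 0.998
gripper_force: 0.0
time_s: 16.55
ee_pos: [443.4, 247.6, 164.1]
eef_rot: [0.0, 0.757, 0.654, 0.0]
wrist_force: [0.1, -0.1, 0.0]
grip_width: 1.004
gripper_force: 0.0
top [644.3 119. ] [59.5 42.2] -3.1 z 74.9 n 254 [43. 37. 27.]
top [641.4  51.6] [82.9 60.1] 86.4 z 74.9 n 497 [43. 37. 27.]
scene [644.5  71.8] [128.1  64.7] 87.7 z 73.1 n 835 [19. 17. 15.]
scene [433.5 250.9] [64.4 40.8] -6.9 z 60.9 n 183 [18. 16. 14.]
t 16.8 pos [443.7 247.  164. ] yawY -8.5 grip 1.002 0.0 tilt [-0. -0.]
 rows: 0.38 -1.20 0.40 turn -0.00
 rows: 0.00 0.00 11.90 turn -0.00
```

```bash
python3 -m creep '[[0.4,-1.2,0,0,-1],[0.4,-1.2,0,0,-1],[0.4,-1.2,4,0,-1],[0.4,-1.2,8,0,-1],[0.4,-1.2,11,0,-1]]'
python3 -m creep '[[0,0,1.2,0,-1],[0,0,1.2,0,-1],[0,0,1.2,0,1],[0,0,1.2,0,1],[0,0,1.2,0,1]]'
python3 -m creep '[[0,0,0,0,1],[0,0,0,0,1],[0,0,0,0,1]]'
python3 go.py
python3 -m creep '[[0,0,-3,0,1],[0,0,-7,0,1],[0,0,-11,0,1],[0,0,-11,0,1],[0,0,-11,0,1]]'
python3 go.py 432 -14 151 -2 639.2 -14 151 -2 639.2 -14 54 -2
```

```text
time_s: 17.17
ee_pos: [431.1, 253.2, 52.2]
eef_rot: [-0.0, 0.757, 0.653, -0.0]
wrist_force: [-0.1, 0.7, -0.8]
grip_width: 1.0
gripper_force: 0.0
time_s: 17.58
ee_pos: [432.7, 253.6, 43.5]
eef_rot: [0.001, 0.758, 0.653, 0.001]
wrist_force: [2.1, -0.3, 1.6]
grip_width: 0.695
gripper_force: 44.2
time_s: 17.83
ee_pos: [432.7, 253.6, 43.5]
eef_rot: [0.001, 0.758, 0.653, 0.001]
wrist_force: [-1.2, 0.4, 7.4]
grip_width: 0.694
gripper_force: 44.8
t 17.8 pos [432.7 253.6  43.5] yawY -8.5 grip 0.694 44.8 tilt [0.16 0.06]
time_s: 18.25
ee_pos: [432.5, 253.5, 153.9]
eef_rot: [0.001, 0.757, 0.653, 0.002]
wrist_force: [-0.7, -0.8, -4.0]
grip_width: 0.692
gripper_force: 46.5
t 18.2 pos [432.5 253.5 153.9] yawY -8.5 grip 0.692 46.5 tilt [0.25 0.08]
 rows: -26.46 3.90 0.29 turn -1.30
 rows: 0.72 20.71 -0.00 turn -0.00
 rows: 0.00 0.00 9.70 turn -0.00
```

```bash
python3 -m creep '[[-4,0.6,0,0,1],[-8,1.2,0,0,1],[-12,1.8,0,0,1],[-16,2.4,0,0,1],[-20,3,0,0,1]]'
python3 -m creep '[[-3.2,0.5,0,-1.3,1],[-6.4,0.9,0,-1.3,1],[-6.4,0.9,0,-1.3,1],[-6.4,0.9,0,-1.3,1]]'
python3 -m creep '[[0.1,4,0,0,1],[0.3,8,0,0,1],[0.4,12,0,0,1],[0.6,16,0,0,1],[0.7,19,0,0,1]]'
python3 -m creep '[[0,1.7,0,0,1],[0,1.7,0,0,1],[0,1.7,0,0,1],[0,1.7,0,0,1],[0,1.7,0,0,1]]'
python3 go.py 639.2 -13 54.5 -2; python3 look.py 57 66 560 720 -80 -30
```

```text
time_s: 18.67
ee_pos: [430.8, 49.5, 150.6]
eef_rot: [-0.001, 0.757, 0.653, -0.001]
wrist_force: [2.0, -0.0, -3.3]
grip_width: 0.698
gripper_force: 46.3
time_s: 19.0
ee_pos: [430.8, -14.7, 150.7]
eef_rot: [-0.001, 0.721, 0.693, -0.001]
wrist_force: [-0.4, -0.5, -3.8]
grip_width: 0.7
gripper_force: 46.3
time_s: 19.42
ee_pos: [623.7, -11.3, 150.3]
eef_rot: [-0.001, 0.719, 0.695, -0.0]
wrist_force: [-0.6, -0.7, -3.0]
grip_width: 0.696
gripper_force: 46.4
time_s: 19.83
ee_pos: [637.7, -13.0, 151.7]
eef_rot: [-0.001, 0.719, 0.695, -0.0]
wrist_force: [0.3, -0.5, -3.2]
grip_width: 0.696
gripper_force: 46.3
t 19.8 pos [637.7 -13.  151.7] yawY -2.0 grip 0.696 46.3 tilt [-0.08  0.02]
 rows: 0.01 0.15 9.72 turn 0.01
scene [637.2 -62.2] [59.6 21.8] -3.4 z 59.0 n 132 [10.  9.  8.]
```

```bash
python3 -m creep '[[0,0.1,3,0,1],[0,0.1,6,0,1],[0,0.1,8,0,1],[0,0.1,9,0,1],[0,0.1,9.4,0,1]]'
python3 -m creep '[[0,0,0.2,0,1],[0,0,0.4,0,1],[0,0,0.4,0,1],[0,0,0.4,0,1]]'
python3 go.py
python3 -m creep '[[0,0,0,0,-1],[0,0,0,0,-1],[0,0,0,0,-1],[0,0,0,0,-1],[0,0,0,0,-1]]'
python3 -m creep '[[0,0,-4,0,-1],[0,0,-8,0,-1],[0,0,-12,0,-1],[0,0,-16,0,-1],[0,0,-18.5,0,-1]]'
python3 -m creep '[[0,-4,0,1.3,-1],[0,-8,0,2.6,-1],[0,-12,0,3.9,-1],[0,-16,0,5.2,-1],[0,-20,0,6.5,-1]]'
python3 -m creep '[[0,0,0,1.3,-1],[0,0,0,2.6,-1],[0,0,0,3.9,-1],[0,0,0,5.2,-1],[0,0,0,6.5,-1]]'
python3 -m creep '[[0,0,0,1.3,-1],[0,0,0,2.6,-1],[0,0,0,3.9,-1],[0,0,0,5,-1],[0,0,0,5,-1]]'
python3 look.py 66 85 560 720 -100 180;python3 look.py 95 170 600 670 -180 -90; python3 look.py 57 66 560 720 -80 -36;python3 go.py 633 -143 235 -92 633 -143 200 -92 633 -143 128 -92 
```

```text
time_s: 20.35
ee_pos: [638.9, -13.7, 56.7]
eef_rot: [-0.001, 0.719, 0.695, -0.001]
wrist_force: [-0.6, 0.3, -2.3]
grip_width: 0.698
gripper_force: 46.2
time_s: 20.68
ee_pos: [640.4, -14.0, 55.5]
eef_rot: [0.001, 0.719, 0.695, 0.001]
wrist_force: [0.4, -0.6, 1.5]
grip_width: 0.696
gripper_force: 46.7
t 20.7 pos [640.4 -14.   55.5] yawY -2.0 grip 0.696 46.7 tilt [ 0.15 -0.03]
time_s: 21.1
ee_pos: [639.8, -13.8, 54.1]
eef_rot: [0.0, 0.719, 0.695, 0.0]
wrist_force: [0.1, 0.1, -0.4]
grip_width: 1.003
gripper_force: 0.0
time_s: 21.52
ee_pos: [640.2, -13.8, 243.8]
eef_rot: [0.002, 0.719, 0.695, 0.002]
wrist_force: [0.0, 0.5, 0.3]
grip_width: 1.002
gripper_force: 0.0
time_s: 21.93
ee_pos: [437.8, -6.5, 238.9]
eef_rot: [0.0, 0.886, 0.463, 0.0]
wrist_force: [0.6, -0.9, 0.4]
grip_width: 1.001
gripper_force: 0.0
time_s: 22.35
ee_pos: [439.7, -6.8, 239.2]
eef_rot: [0.0, 0.98, 0.197, 0.0]
wrist_force: [0.5, -0.7, 0.1]
grip_width: 0.998
gripper_force: 0.0
time_s: 22.77
ee_pos: [439.8, -6.8, 239.1]
eef_rot: [0.0, 1.0, -0.019, 0.0]
wrist_force: [-0.1, -0.4, 0.1]
grip_width: 0.998
gripper_force: 0.0
top [644.7 117.1] [59.7 40.4] -1.3 z 75.0 n 251 [44. 39. 28.]
top [642.6  51.5] [83.5 60.4] 88.4 z 74.6 n 502 [43. 38. 27.]
top [638.8 -15.1] [58.5 37.3] -1.1 z 74.8 n 247 [45. 38. 28.]
scene [644.3  50.1] [171.4  63.4] 87.7 z 73.1 n 1130 [20. 17. 15.]
top [ 633.2 -111.2] [20.4  7.7] 0.5 z 147.9 n 35 [107.  71.  32.]
top [ 631.9 -153.9] [21.6 15.1] 0.5 z 150.4 n 65 [42. 36. 23.]
scene [ 636.3 -114.5] [24.3  9.4] 0.5 z 131.6 n 100 [147.  47.   0.]
scene [ 635.7 -156. ] [26.9 15.7] -13.1 z 132.6 n 157 [9. 8. 8.]
top [634.9 -60.4] [57.7 21.9] -1.4 z 61.1 n 106 [43. 38. 26.]
scene [639.  -62.7] [60.  20.7] -1.5 z 59.0 n 123 [19. 17. 15.]
t 23.1 pos [439.8  -6.8 239.1] yawY -91.9 grip 1.002 0.0 tilt [ 0. -0.]
 rows: 19.76 12.97 0.41 turn 0.02
 rows: 0.00 0.00 3.50 turn -0.00
 rows: 0.00 0.00 7.20 turn -0.00
```

```bash
python3 -m creep '[[4,2.6,0,0,-1],[8,5.2,0,0,-1],[12,7.8,0,0,-1],[16,10.4,0,0,-1],[19.3,12.6,0,0,-1]]'
python3 -m creep '[[0.5,0.4,0,0,-1],[0.5,0.4,0,0,-1],[0.5,0.4,2,0,-1],[0.5,0.4,3.5,0,-1],[0.5,0.4,3.5,0,-1]]'
python3 go.py 633.5 -144 128 -92
python3 - <<'E'
from h import *
c=optics.camera("scene"); cv2.imwrite("pics/sq.png",cv2.resize(c["image"][150:290,130:330,::-1],(800,560),interpolation=cv2.INTER_CUBIC))
E
```

```text
time_s: 23.48
ee_pos: [611.7, -127.8, 238.8]
eef_rot: [-0.0, 1.0, -0.017, -0.0]
wrist_force: [0.0, 0.0, 0.8]
grip_width: 1.004
gripper_force: 0.0
time_s: 23.9
ee_pos: [613.3, -129.5, 201.4]
eef_rot: [-0.001, 1.0, -0.017, -0.003]
wrist_force: [0.6, -0.2, -0.7]
grip_width: 1.002
gripper_force: 0.0
t 23.9 pos [ 613.3 -129.5  201.4] yawY -91.9 grip 1.002 0.0 tilt [-0.3   0.13]
 rows: 2.07 1.38 7.34 turn 0.01
```

View pics/sq.png

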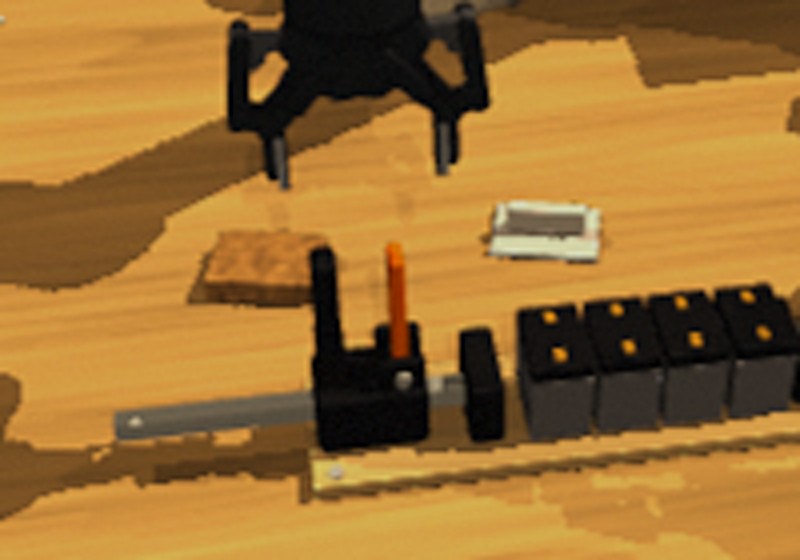

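```bash
python3 -m creep '[[2.1,1.4,0,0,-1],[2.1,1.4,0,0,-1],[2.1,1.4,0,0,-1],[2.1,1.4,0,0,-1]]'
python3 go.py 633.5 -144 128 -92
python3 -m creep '[[0,0,2,0,-1],[0,0,4,0,-1],[0,0,6,0,-1],[0,0,7.2,0,-1],[0,0,7.2,0,-1]]'
python3 go.py 633.5 -146 128 -92
python3 - <<'E'
from h import *
c=optics.camera("scene"); cv2.imwrite("pics/sq2.png",cv2.resize(c["image"][150:290,130:330,::-1],(800,560),interpolation=cv2.INTER_CUBIC))
E
```

```text
time_s: 24.28
ee_pos: [635.3, -145.1, 205.0]
eef_rot: [0.0, 1.0, -0.017, 0.0]
wrist_force: [0.7, 1.5, -0.3]
grip_width: 0.998
gripper_force: 0.0
t 24.3 pos [ 635.3 -145.1  205. ] yawY -92.0 grip 0.998 0.0 tilt [ 0.05 -0.02]
 rows: -0.19 -0.10 7.70 turn 0.01
time_s: 24.7
ee_pos: [634.2, -144.6, 130.0]
eef_rot: [-0.001, 1.0, -0.017, -0.002]
wrist_force: [-0.5, 0.7, 0.6]
grip_width: 1.004
gripper_force: 0.0
t 24.7 pos [ 634.2 -144.6  130. ] yawY -92.0 grip 1.004 0.0 tilt [-0.25  0.11]
 rows: -0.06 0.15 0.20 turn 0.01
```

View pics/sq2.png

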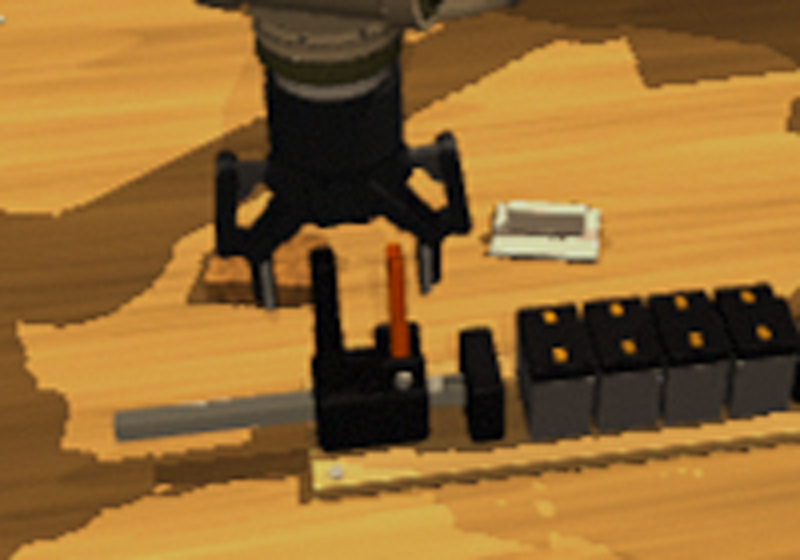

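```bash
python3 -m creep '[[0,0.1,0.2,0,-1],[0,0.1,0.2,0,-0.4],[0,0.1,0.2,0,0.15],[0,0.1,0.2,0,0.15],[0,0.1,0.2,0,0.15]]' 80
python3 -m creep '[[0,0,0,0,0.15],[0,0,0,0,0.15],[0,0,0,0,0.15]]'
python3 look.py 57 66 560 720 -85 -36; python3 go.py
python3 -m creep '[[0,0,0,0,-1],[0,0,0,0,-1],[0,0,0,0,-1],[0,0,0,0,-1],[0,0,0,0,-1]]'
python3 look.py 57 66 560 720 -85 -36
```

```text
time_s: 25.17
ee_pos: [636.3, -147.0, 132.4]
eef_rot: [0.002, 1.0, -0.017, 0.002]
wrist_force: [-5.6, -30.9, 11.1]
grip_width: 0.456
gripper_force: 25.0
time_s: 25.42
ee_pos: [636.2, -147.7, 132.6]
eef_rot: [0.001, 1.0, -0.018, 0.002]
wrist_force: [-1.4, -5.0, 8.3]
grip_width: 0.443
gripper_force: 50.3
top [635.3 -49.4] [56.6 18.9] -1.2 z 61.0 n 105 [42. 36. 27.]
scene [638.2 -50.9] [60.6 21.7] -1.1 z 59.1 n 129 [20. 17. 16.]
t 25.5 pos [ 636.2 -147.7  132.7] yawY -92.1 grip 0.437 50.3 tilt [ 0.22 -0.12]
time_s: 25.93
ee_pos: [635.6, -146.6, 129.9]
eef_rot: [0.0, 1.0, -0.017, -0.0]
wrist_force: [-0.3, -0.3, -0.3]
grip_width: 1.001
gripper_force: 0.0
top [635.2 -49.4] [57.4 18.9] -1.2 z 61.0 n 97 [43. 37. 27.]
scene [637.5 -51. ] [59.8 22.6] -3.0 z 59.0 n 133 [20. 17. 16.]
```

```bash
for i in 1; do python3 -m creep '[[0,0,0,0,0.15],[0,0,0,0,0.15],[0,0,0,0,0.15],[0,0,0,0,0.15],[0,0,0,0,0.15]]'
python3 -m creep '[[0,0,0,0,0.15],[0,0,0,0,0.15],[0,0,0,0,-1],[0,0,0,0,-1],[0,0,0,0,-1]]'
python3 -m creep '[[0,0,0,0,-1],[0,0,0,0,-1],[0,0,0,0,-1]]'; done
python3 look.py 57 66 560 720 -85 -26
python3 -m creep '[[0,0,0,0,0.15],[0,0,0,0,0.15],[0,0,0,0,0.15],[0,0,0,0,0.15],[0,0,0,0,0.15]]'
python3 -m creep '[[0,0,0,0,0.15],[0,0,0,0,0.15],[0,0,0,0,-1],[0,0,0,0,-1],[0,0,0,0,-1]]'
python3 -m creep '[[0,0,0,0,-1],[0,0,0,0,-1],[0,0,0,0,-1]]'
python3 look.py 53 66 560 720 -85 180;python3 look.py 66 85 560 720 -80 200
```

```text
time_s: 26.45
ee_pos: [636.0, -147.6, 131.8]
eef_rot: [0.001, 1.0, -0.018, 0.001]
wrist_force: [-2.2, -6.7, 9.7]
grip_width: 0.436
gripper_force: 56.1
time_s: 26.87
ee_pos: [635.5, -146.4, 129.7]
eef_rot: [-0.0, 1.0, -0.017, -0.0]
wrist_force: [-0.1, -0.2, -1.0]
grip_width: 0.843
gripper_force: 0.0
time_s: 27.12
ee_pos: [635.6, -146.6, 129.9]
eef_rot: [0.0, 1.0, -0.017, -0.0]
wrist_force: [0.3, 0.3, 0.4]
grip_width: 0.996
gripper_force: 0.0
top [634.5 -39.6] [57.6 21.8] -3.8 z 61.3 n 112 [41. 35. 25.]
scene [640.6 -40.1] [59.7 24.2] -0.2 z 59.3 n 136 [17. 15. 14.]
time_s: 27.63
ee_pos: [636.1, -147.7, 132.3]
eef_rot: [0.001, 1.0, -0.018, 0.002]
wrist_force: [-2.7, -5.4, 12.8]
grip_width: 0.434
gripper_force: 52.9
time_s: 28.05
ee_pos: [635.4, -146.4, 129.7]
eef_rot: [-0.0, 1.0, -0.017, -0.0]
wrist_force: [-0.8, 0.1, -0.1]
grip_width: 0.844
gripper_force: 0.0
time_s: 28.3
ee_pos: [635.6, -146.6, 129.8]
eef_rot: [0.0, 1.0, -0.017, -0.0]
wrist_force: [0.4, 0.2, 0.9]
grip_width: 1.003
gripper_force: 0.0
top [643.8 169.1] [60.2 13.6] -0.7 z 60.6 n 89 [43. 37. 27.]
top [642.1 137.2] [56.3 21.9] 0.6 z 59.6 n 42 [43.5 36.  26. ]
top [638.3 -15.6] [58.9 53. ] -5.6 z 60.0 n 134 [41. 34. 24.]
scene [646.  166.6] [61.8 15. ] -1.4 z 58.8 n 102 [16. 14. 13.]
scene [664.8  45.2] [194.1  60.2] 72.2 z 58.9 n 402 [22. 19. 17.]
top [642.5  59.6] [161.6  61.2] 88.5 z 74.9 n 1002 [44. 37. 27.]
scene [643.7  59.5] [159.7  65.5] 88.4 z 73.1 n 1100 [18. 16. 15.]
```

```bash
for i in 1 ; do python3 -m creep '[[0,0,0,0,0.15],[0,0,0,0,0.15],[0,0,0,0,0.15],[0,0,0,0,0.15],[0,0,0,0,0.15]]'
python3 -m creep '[[0,0,0,0,0.15],[0,0,0,0,0.15],[0,0,0,0,-1],[0,0,0,0,-1],[0,0,0,0,-1]]'
python3 -m creep '[[0,0,0,0,-1],[0,0,0,0,-1],[0,0,0,0,-1]]'; done
python3 look.py 66 85 560 720 -80 200
python3 -m creep '[[0,0,0,0,0.15],[0,0,0,0,0.15],[0,0,0,0,0.15],[0,0,0,0,0.15],[0,0,0,0,0.15]]'
python3 -m creep '[[0,0,0,0,0.15],[0,0,0,0,0.15],[0,0,0,0,-1],[0,0,0,0,-1],[0,0,0,0,-1]]'
python3 -m creep '[[0,0,0,0,-1],[0,0,0,0,-1],[0,0,0,0,-1]]'
python3 look.py 66 85 560 720 -80 200;python3 look.py 53 66 560 720 -85 180
```

```text
time_s: 28.92
ee_pos: [636.1, -147.7, 132.5]
eef_rot: [0.001, 1.0, -0.018, 0.002]
wrist_force: [-3.7, -4.6, 12.7]
grip_width: 0.441
gripper_force: 52.0
time_s: 29.33
ee_pos: [635.5, -146.4, 129.7]
eef_rot: [-0.0, 1.0, -0.017, -0.0]
wrist_force: [-0.4, 0.0, -0.2]
grip_width: 0.843
gripper_force: 0.0
time_s: 29.58
ee_pos: [635.6, -146.6, 129.8]
eef_rot: [0.0, 1.0, -0.017, -0.0]
wrist_force: [0.5, 1.5, 0.5]
grip_width: 0.997
gripper_force: 0.0
top [643.1  67.3] [158.7  61.2] 88.4 z 75.0 n 994 [44.  37.  26.5]
scene [645.   66.2] [160.3  62.9] 87.9 z 73.2 n 1082 [18. 16. 15.]
time_s: 30.1
ee_pos: [636.1, -147.7, 132.5]
eef_rot: [0.001, 1.0, -0.018, 0.002]
wrist_force: [-4.2, -4.5, 13.3]
grip_width: 0.439
gripper_force: 49.5
time_s: 30.52
ee_pos: [635.5, -146.4, 130.0]
eef_rot: [0.0, 1.0, -0.017, -0.0]
wrist_force: [-0.2, 0.2, -0.6]
grip_width: 0.845
gripper_force: 0.0
time_s: 30.77
ee_pos: [635.6, -146.7, 129.8]
eef_rot: [0.0, 1.0, -0.017, -0.0]
wrist_force: [0.3, -0.3, 0.1]
grip_width: 0.999
gripper_force: 0.0
top [643.1  67.2] [158.2  61.5] 88.5 z 75.1 n 992 [43.  36.5 26. ]
scene [645.7  66.2] [159.9  63.1] 87.6 z 73.1 n 1091 [18. 16. 15.]
top [644.5 169.2] [60.2 13.8] -0.0 z 61.1 n 90 [44. 38. 27.]
top [632.7 145.6] [68.9 37.1] 36.3 z 61.2 n 51 [43. 34. 24.]
top [638.5 -10.9] [61.2 43.9] -5.2 z 60.2 n 134 [41.  35.5 24. ]
scene [646.8 166.8] [59.8 15.1] -2.8 z 58.8 n 100 [17. 15. 14.]
scene [651.4  58.6] [191.9  61.1] 82.0 z 58.9 n 393 [22. 19. 18.]
```

```bash
python3 -m creep '[[0,0,-3,0,-1],[0,0,-6,0,-1],[0,0,-9,0,-1],[-4,1,-9,-1.3,-1],[-8,2,-9,-2.6,-1]]'
python3 -m creep '[[-3,0,0,-1.3,-1],[-6,0,0,-2.6,-1],[-9,0,0,-3.9,-1],[-9,0,0,-5.2,-1],[-9,0,0,-6.5,-1]]'
python3 -m creep '[[0,0,0,-1.3,-1],[0,0,0,-2.6,-1],[0,0,0,-3.9,-1],[0,0,0,-5.2,-1],[0,0,0,-6.3,-1]]'
cat > plates.py <<'E'
from h import *
for n in("top","scene"):
    c=optics.camera(n); W=cloud(c); x,y,z=np.moveaxis(W,-1,0)
    ws=(x>380)&(x<530)&(y>-260)&(y<130)
    for nm,m in(("high",ws&(z>13)&(z<40)),("low",ws&(z>3.5)&(z<40))):
        k,l,st,_=cv2.connectedComponentsWithStats(m.astype(np.uint8),connectivity=4)
        for i in range(1,k):
            if st[i,4]>20: p=W[l==i]; print(n,nm,*rect(p[:,:2]),"z",round(np.median(p[:,2]),1),"n",st[i,4],np.median(c["image"][l==i],0),"px",st[i,:4])
E
python3 plates.py; python3 go.py 459 -187 150 -15 459 -187 26 -15
```

```text
time_s: 31.38
ee_pos: [555.6, -164.1, 221.7]
eef_rot: [0.002, 0.995, 0.099, 0.002]
wrist_force: [-1.0, -1.6, -0.5]
grip_width: 1.006
gripper_force: 0.0
time_s: 31.8
ee_pos: [465.4, -181.2, 220.6]
eef_rot: [0.0, 0.928, 0.372, 0.0]
wrist_force: [-0.2, -0.1, 0.7]
grip_width: 0.999
gripper_force: 0.0
time_s: 32.22
ee_pos: [466.6, -180.9, 220.1]
eef_rot: [0.0, 0.792, 0.611, 0.0]
wrist_force: [-0.6, -0.7, 0.1]
grip_width: 1.003
gripper_force: 0.0
top high [ 455.1 -166.4] [41.6 35.9] -15.4 z 20.3 n 118 [118.  89.  56.] px [298 191  13  15]
top high [449.2  24.1] [59.2 11.9] 73.2 z 28.1 n 73 [125. 129. 117.] px [236 197  19   8]
top low [450.   25.8] [88.3 63.9] 70.5 z 8.0 n 420 [126. 131. 116.] px [231 188  29  27]
top low [ 450.9 -169.4] [43.7 34.7] -31.5 z 20.3 n 121 [118.  89.  56.] px [298 191  13  15]
scene high [452.8  21.9] [57.6 17.9] 79.3 z 24.5 n 116 [149.5 144.5 109.5] px [257 200  20   7]
scene high [ 460.5 -190.2] [78.9 64.4] 72.0 z 18.9 n 369 [177. 110.  43.] px [181 207  31  16]
scene low [453.3  22.3] [80.1 59.8] 74.1 z 6.8 n 322 [184.5 173.  130. ] px [253 200  28  15]
scene low [ 460.6 -189.8] [78.9 64.8] 72.8 z 18.5 n 437 [174. 107.  42.] px [181 207  31  18]
t 32.3 pos [ 466.6 -180.9  220.1] yawY -14.9 grip 1.001 0.0 tilt [ 0.01 -0.01]
 rows: -0.78 -0.58 7.01 turn 0.01
 rows: 0.00 0.00 12.40 turn -0.00
```

```bash
python3 -m creep '[[-0.8,-0.6,3,0,-1],[-0.8,-0.6,7,0,-1],[-0.8,-0.6,11,0,-1],[-0.8,-0.6,15,0,-1],[-0.8,-0.6,17.5,0,-1]]' 30
python3 -m creep '[[0,0,1,0,-1],[0,0,1.8,0,-1],[0,0,1.8,0,-1],[0,0,1.8,0,-1]]'
python3 go.py
python3 -m creep '[[0,0,0,0,0],[0,0,0,0,1],[0,0,0,0,1],[0,0,0,0,1],[0,0,0,0,1]]'
python3 -m creep '[[0,0,0,0,1],[0,0,0,0,1],[0,0,0,0,1]]'
python3 - <<'E'
from h import *
c=optics.camera("scene"); cv2.imwrite("pics/ins.png",cv2.resize(c["image"][150:250,130:290,::-1],(800,500),interpolation=cv2.INTER_CUBIC))
E
```

```text
time_s: 32.73
ee_pos: [457.6, -186.4, 42.0]
eef_rot: [-0.002, 0.795, 0.607, -0.0]
wrist_force: [-0.3, -0.1, 0.3]
grip_width: 1.003
gripper_force: 0.0
time_s: 33.07
ee_pos: [459.1, -187.3, 27.5]
eef_rot: [0.0, 0.794, 0.608, 0.0]
wrist_force: [0.6, 0.5, -0.5]
grip_width: 1.001
gripper_force: 0.0
t 33.1 pos [ 459.1 -187.3   27.5] yawY -15.1 grip 1.001 0.0 tilt [ 0.04 -0.03]
time_s: 33.48
ee_pos: [459.1, -187.3, 28.2]
eef_rot: [0.001, 0.793, 0.609, 0.0]
wrist_force: [-1.3, 2.0, 4.5]
grip_width: 0.686
gripper_force: 31.4
time_s: 33.73
ee_pos: [459.2, -187.4, 28.2]
eef_rot: [0.001, 0.793, 0.609, 0.0]
wrist_force: [-0.2, 0.6, 5.1]
grip_width: 0.687
gripper_force: 31.4
```

View pics/ins.png

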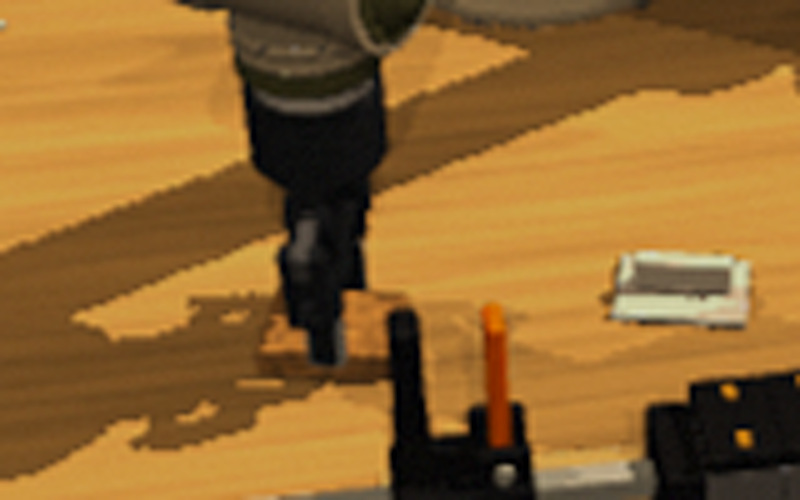

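```bash
python3 -m creep '[[0,0,-1,0,1],[0,0,-4,0,1],[0,0,-8,0,1],[0,0,-12,0,1],[0,0,-14,0,1]]'
python3 -m creep '[[0,0,0,0,1],[0,0,0,0,1]]'
python3 go.py 459 60 168 -15 459 107 168 -1.6 645 107 168 -1.6 645 107 104 -1.6
```

```text
time_s: 34.2
ee_pos: [459.6, -187.6, 172.0]
eef_rot: [0.003, 0.793, 0.609, 0.001]
wrist_force: [0.9, 0.5, -0.3]
grip_width: 0.688
gripper_force: 33.3
time_s: 34.37
ee_pos: [458.8, -187.1, 168.1]
eef_rot: [0.001, 0.793, 0.609, 0.0]
wrist_force: [0.5, 1.3, -1.6]
grip_width: 0.69
gripper_force: 33.3
t 34.4 pos [ 458.8 -187.1  168.1] yawY -15.0 grip 0.69 33.3 tilt [ 0.13 -0.09]
 rows: 23.87 -6.38 0.01 turn -0.00
 rows: 4.54 -1.22 -0.00 turn -2.68
 rows: 0.52 18.59 -0.00 turn -0.00
 rows: 0.00 0.00 6.40 turn -0.00
```

```bash
python3 - <<'E'
from h import *
c=optics.camera("scene"); W=cloud(c); x,y,z=np.moveaxis(W,-1,0)
im=c["image"].astype(int); m=(z>100)&(z<165)&(y<-120)&(y>-260)&(im[...,0]-im[...,2]>50)
p=W[m]; print(m.sum(), rect(p[:,:2]), np.percentile(p[:,2],[2,50,98]), np.median(im[m],0))
cv2.imwrite("pics/lift.png",cv2.resize(c["image"][130:230,130:290,::-1],(640,400),interpolation=cv2.INTER_CUBIC))
E
```

```text
406 (array([ 535.4, -191. ]), array([216.7,  89.1]), -1.5) [130.33759093 157.84002151 160.71119069] [137.   85.   34.5]
```

View pics/lift.png

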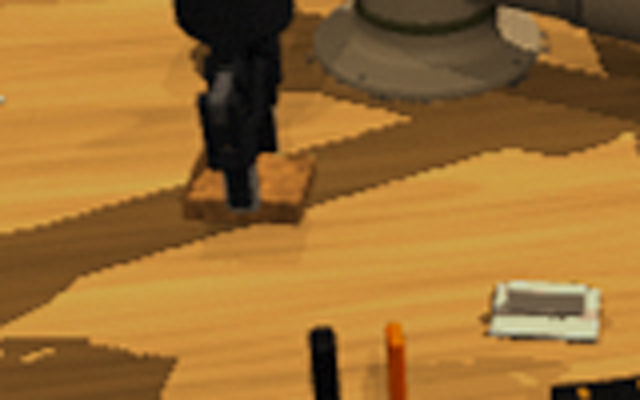

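```bash
python3 -m creep '[[3,-0.8,0,0,1],[7,-1.9,0,0,1],[11,-2.9,0,0,1],[15,-4,0,0,1],[19,-5.1,0,0,1]]'
python3 -m creep '[[3,-0.8,0,-0.9,1],[6.4,-1.7,0,-1.8,1],[9.4,-2.5,0,-2.7,1],[9.4,-2.5,0,-2.7,1]]'
python3 -m creep '[[0.1,3,0,0,1],[0.2,7,0,0,1],[0.3,11,0,0,1],[0.4,14.5,0,0,1],[0.5,17.5,0,0,1]]'
python3 -m creep '[[0,1.1,0,0,1],[0,1.1,0,0,1],[0,1.1,0,0,1],[0,1.1,0,0,1],[0,1.1,0,0,1]]'
python3 go.py 645 107 168 -1.6 645 107 104 -1.6
```

```text
time_s: 34.83
ee_pos: [457.5, 11.5, 165.5]
eef_rot: [-0.001, 0.794, 0.608, -0.001]
wrist_force: [1.0, -0.0, -1.0]
grip_width: 0.691
gripper_force: 33.3
time_s: 35.17
ee_pos: [457.4, 111.1, 165.5]
eef_rot: [-0.002, 0.713, 0.701, -0.001]
wrist_force: [-1.0, -0.4, -1.6]
grip_width: 0.69
gripper_force: 33.3
time_s: 35.58
ee_pos: [635.5, 106.7, 164.7]
eef_rot: [-0.001, 0.717, 0.697, -0.001]
wrist_force: [-0.5, -1.4, -1.1]
grip_width: 0.684
gripper_force: 33.3
time_s: 36.0
ee_pos: [643.9, 107.0, 166.8]
eef_rot: [-0.0, 0.716, 0.698, -0.0]
wrist_force: [0.3, 0.6, -0.0]
grip_width: 0.688
gripper_force: 33.3
t 36.0 pos [643.9 107.  166.8] yawY -1.5 grip 0.688 33.3 tilt [-0.07 -0.  ]
 rows: 0.00 0.11 -0.12 turn 0.02
 rows: 0.00 0.00 6.40 turn -0.00
```

```bash
python3 -m creep '[[0,0.1,2,0,1],[0,0.1,4,0,1],[0,0.1,5,0,1],[0,0.1,5.6,0,1],[0,0.1,5.9,0,1]]'
python3 -m creep '[[0,0,0.1,0,1],[0,0,0.2,0,1],[0,0,0.3,0,1],[0,0,0.3,0,1]]'
python3 -m creep '[[0,0,0.1,0,1],[0,0,0.2,0,1],[0,0,0.2,0,1]]'
python3 - <<'E'
from h import *
for n in("top","scene"):
    c=optics.camera(n); W=cloud(c); x,y,z=np.moveaxis(W,-1,0); im=c["image"].astype(int)
    m=(z>85)&(z<103)&(y<180)&(y>20)&(x>580)&(im[...,0]-im[...,2]>35); p=W[m]; print(n,m.sum(), rect(p[:,:2]), np.median(p[:,2]))
E
python3 go.py
```

```text
time_s: 36.42
ee_pos: [645.5, 107.0, 107.7]
eef_rot: [-0.0, 0.716, 0.698, -0.0]
wrist_force: [-0.3, -0.2, -0.1]
grip_width: 0.689
gripper_force: 33.3
time_s: 36.75
ee_pos: [646.1, 107.0, 105.5]
eef_rot: [0.0, 0.716, 0.698, 0.0]
wrist_force: [-0.5, 0.8, -1.9]
grip_width: 0.688
gripper_force: 33.3
time_s: 37.0
ee_pos: [645.8, 107.0, 103.0]
eef_rot: [-0.0, 0.716, 0.698, -0.0]
wrist_force: [-0.3, 0.3, -0.5]
grip_width: 0.692
gripper_force: 33.3
top 31 (array([626.9, 115.4]), array([57.1, 20. ]), -81.9) 94.6141365457773
scene 369 (array([645.9, 104.1]), array([79.8, 71. ]), 85.5) 93.4549742448567
t 37.1 pos [645.9 107.  103. ] yawY -1.5 grip 0.691 33.3 tilt [-0. -0.]
```

```bash
python3 -m creep '[[0.2,0,-0.1,0,1],[0.2,0,0,0,1],[0.2,0,0.1,0,1],[0.2,0,0.1,0,1]]'
python3 go.py
python3 -m creep '[[0,0,0,0,-1],[0,0,0,0,-1],[0,0,0,0,-1],[0,0,0,0,-1],[0,0,0,0,-1]]'
python3 -m creep '[[0,0,-3,0,-1],[0,0,-7,0,-1],[0,0,-10,0,-1],[0,-4,-10,0,-1],[0,-8,-10,0,-1]]'
python3 -m creep '[[-3,-4,0,0,-1],[-6,-8,0,0,-1],[-7,-12,0,0,-1],[-7,-12,0,0,-1],[-7,-12,0,0,-1]]'
cat > ins.py <<'E'
from h import *
for n in("top","scene"):
    c=optics.camera(n); W=cloud(c); x,y,z=np.moveaxis(W,-1,0)
    for nm,lo,hi in(("row",66,82),("ins",87,96.9),("cov",97,106),("rib",112,130)):
        m=(z>lo)&(z<hi)&(y<190)&(y>-60)&(x>590)&(x<700)
        k,l,st,_=cv2.connectedComponentsWithStats(m.astype(np.uint8),connectivity=4)
        for i in range(1,k):
            if st[i,4]>20: p=W[l==i]; print(n,nm,*rect(p[:,:2]),"z",round(np.median(p[:,2]),1),"n",st[i,4],"y",np.round([p[:,1].min(),p[:,1].max()],1))
E
python3 ins.py; python3 plates.py
```

```text
time_s: 37.43
ee_pos: [646.0, 109.2, 102.3]
eef_rot: [0.0, 0.716, 0.698, 0.0]
wrist_force: [-0.3, 1.5, 1.8]
grip_width: 0.689
gripper_force: 33.5
t 37.4 pos [646.  109.2 102.3] yawY -1.5 grip 0.689 33.5 tilt [0.03 0.01]
time_s: 37.85
ee_pos: [645.9, 109.0, 102.0]
eef_rot: [-0.0, 0.716, 0.698, -0.0]
wrist_force: [0.1, 0.4, -0.5]
grip_width: 1.0
gripper_force: 0.0
time_s: 38.27
ee_pos: [567.0, 110.8, 203.9]
eef_rot: [0.002, 0.716, 0.698, 0.002]
wrist_force: [-0.3, 0.0, -1.0]
grip_width: 0.999
gripper_force: 0.0
time_s: 38.68
ee_pos: [441.4, 43.7, 202.5]
eef_rot: [-0.0, 0.717, 0.697, -0.0]
wrist_force: [0.8, 0.2, -0.4]
grip_width: 1.001
gripper_force: 0.0
top row [642.1  28.3] [80.7 61.4] 89.0 z 75.1 n 499 y [-12.5  69. ]
top row [615.5 105.9] [67.3  2.3] 86.3 z 77.3 n 26 y [ 72.3 139.5]
top ins [646. 109.] [78.8 60.6] 87.4 z 93.9 n 393 y [ 70.1 147. ]
scene row [645.9  66.8] [161.   63.9] 86.5 z 73.2 n 723 y [-14.4 145.6]
scene ins [648.4 106.6] [80.4 63.9] 88.5 z 93.0 n 541 y [ 66.2 146.9]
scene high [451.5  22.1] [58.8 16.3] 72.1 z 24.2 n 119 [148. 140. 108.] px [257 200  20   7]
scene low [451.4  22.7] [79.3 59.5] 73.0 z 7.1 n 322 [183.5 170.5 128. ] px [253 200  28  15]
```

```bash
python3 go.py 645.5 109 200 -1.5 645.5 109 103 -1.5
```

```text
t 38.9 pos [445.3  44.4 202.1] yawY -1.5 grip 1.0 0.0 tilt [ 0.05 -0.  ]
 rows: 6.98 19.85 0.21 turn 0.00
 rows: 0.00 0.00 9.70 turn -0.00
```

```bash
python3 -m creep '[[1.5,4,0,0,-1],[3,8,0,0,-1],[4.5,12,0,0,-1],[6,16,0,0,-1],[7,19.8,0,0,-1]]' 25
python3 -m creep '[[0,0,0,0,-1],[0,0,0,0,-1],[0,0,3,0,-1],[0,0,6,0,-1],[0,0,8,0,-1]]'
python3 go.py
python3 -m creep '[[0,0,1,0,-1],[0,0,1.8,0,-1],[0,0,1.8,0,-1],[0,0,1.8,0,0],[0,0,1.8,0,1]]'
python3 -m creep '[[0,0,0,0,1],[0,0,0,0,1],[0,0,0,0,1],[0,0,0,0,1]]'
python3 go.py 642.5 108.3 102 -1.9
```

```text
time_s: 39.3
ee_pos: [644.5, 110.7, 201.2]
eef_rot: [-0.0, 0.716, 0.698, 0.0]
wrist_force: [0.4, 0.4, 0.0]
grip_width: 1.001
gripper_force: 0.0
time_s: 39.72
ee_pos: [640.7, 108.8, 119.7]
eef_rot: [-0.001, 0.716, 0.698, -0.001]
wrist_force: [-0.1, 0.1, 0.2]
grip_width: 1.001
gripper_force: 0.0
t 39.7 pos [640.7 108.8 119.7] yawY -1.5 grip 1.001 0.0 tilt [-0.17 -0.  ]
time_s: 40.13
ee_pos: [642.8, 108.6, 105.6]
eef_rot: [0.001, 0.716, 0.698, 0.001]
wrist_force: [0.4, 0.3, 0.7]
grip_width: 0.746
gripper_force: 0.0
time_s: 40.47
ee_pos: [642.8, 108.6, 106.0]
eef_rot: [0.001, 0.716, 0.698, 0.001]
wrist_force: [-1.1, 0.4, 6.8]
grip_width: 0.681
gripper_force: 26.2
t 40.5 pos [642.8 108.6 106. ] yawY -1.5 grip 0.681 26.2 tilt [ 0.18 -0.  ]
 rows: -0.03 -0.03 0.40 turn 0.08
```

```bash
python3 -m creep '[[0,0,0,0,-1],[0,0,0,0,-1],[0,0,0,0,-1],[0,0,0,0,-1],[0,0,0,0,-1]]'
python3 -m creep '[[0,0,-3,0,-1],[0,0,-7,0,-1],[0,0,-10,0,-1],[0,-4,-10,0,-1],[0,-8,-10,0,-1]]'
python3 -m creep '[[0,-4,0,0,-1],[0,-8,0,0,-1],[0,-11,0,0,-1],[0,-11,0,0,-1],[0,-11,0,0,-1]]'
python3 ins.py; python3 plates.py; python3 go.py
```

```text
time_s: 40.88
ee_pos: [642.1, 108.6, 103.9]
eef_rot: [-0.0, 0.716, 0.698, -0.0]
wrist_force: [-0.2, 0.3, -0.7]
grip_width: 1.003
gripper_force: 0.0
time_s: 41.3
ee_pos: [563.2, 110.5, 205.8]
eef_rot: [0.002, 0.716, 0.698, 0.002]
wrist_force: [1.3, -0.2, -1.2]
grip_width: 1.003
gripper_force: 0.0
time_s: 41.72
ee_pos: [451.5, 113.7, 204.6]
eef_rot: [0.0, 0.716, 0.698, 0.0]
wrist_force: [0.5, 0.1, -0.1]
grip_width: 0.998
gripper_force: 0.0
top row [642.2  28.3] [80.6 61.6] 88.9 z 74.7 n 502 y [-12.5  69.1]
top ins [643.7 108.7] [76.8 60.1] 89.0 z 94.1 n 343 y [ 70.1 147.2]
scene row [645.   66.4] [159.7  64.1] 88.0 z 73.2 n 744 y [-14.1 145.3]
scene ins [644.  106.7] [79.2 62.1] 87.5 z 93.1 n 529 y [ 66.9 146.9]
top high [449.9  23.8] [59.1 13.4] 73.2 z 28.3 n 75 [124. 129. 117.] px [236 197  19   8]
top low [448.3  22.8] [87.4 67. ] 72.9 z 7.7 n 410 [125. 131. 116.] px [231 189  30  25]
scene high [451.7  22. ] [58.5 15.8] 74.3 z 23.6 n 121 [147. 138. 104.] px [257 200  20   7]
scene low [452.6  22.5] [79.6 59.8] 73.6 z 7.0 n 323 [183. 168. 128.] px [253 200  28  15]
t 41.9 pos [453.3 113.5 203.9] yawY -1.5 grip 1.0 0.0 tilt [0.02 0.  ]
```

```bash
python3 -m creep '[[-3,0,2,1,0],[-6,0,4,2,0],[-9,0,6,3,0],[-9,0,6,3,0],[-9,0,6,3,0]]' 30
python3 -m creep '[[0,0,0,0,0],[0,0,0,0,0]]'
python3 go.py 450 23.3 70 -16.5 450 23.3 34 -16.5; python3 plates.py | grep scene
```

```text
time_s: 42.33
ee_pos: [450.3, 22.4, 143.0]
eef_rot: [-0.001, 0.802, 0.597, -0.001]
wrist_force: [-0.3, -0.4, -0.1]
grip_width: 0.5
gripper_force: 0.0
time_s: 42.5
ee_pos: [450.5, 24.2, 144.5]
eef_rot: [0.0, 0.801, 0.599, 0.0]
wrist_force: [-0.2, -0.2, -0.2]
grip_width: 0.501
gripper_force: 0.0
t 42.5 pos [450.5  24.2 144.5] yawY -16.4 grip 0.501 0.0 tilt [ 0.06 -0.  ]
 rows: -0.10 -0.02 7.45 turn 0.02
 rows: 0.00 0.00 3.60 turn -0.00
scene high [451.   22.2] [58.3 15.8] 75.5 z 24.4 n 116 [147.5 141.5 106.5] px [257 200  20   7]
scene low [453.4  22.6] [80.8 59.8] 75.4 z 7.2 n 325 [181. 168. 126.] px [253 200  28  15]
```

```bash
python3 -m creep '[[-0.1,0,3,0,0],[-0.1,0,6,0,0],[-0.1,0,8,0,0],[-0.1,0,9.5,0,0],[-0.1,0,10.3,0,0]]'
python3 -m creep '[[0,0,0.4,0,0],[0,0,0.8,0,0],[0,0,0.8,0,0],[0,0,0.8,0,0]]'
python3 go.py
python3 - <<'E'
from h import *
c=optics.camera("scene"); cv2.imwrite("pics/cov.png",cv2.resize(c["image"][165:225,220:310,::-1],(720,480),interpolation=cv2.INTER_CUBIC))
E
```

```text
time_s: 43.02
ee_pos: [449.3, 23.3, 39.8]
eef_rot: [-0.001, 0.801, 0.599, -0.0]
wrist_force: [0.4, -0.3, -0.2]
grip_width: 0.504
gripper_force: 0.0
time_s: 43.35
ee_pos: [450.0, 22.7, 33.6]
eef_rot: [0.0, 0.801, 0.598, 0.0]
wrist_force: [0.8, 0.8, -0.4]
grip_width: 0.499
gripper_force: 0.0
t 43.4 pos [450.   22.7  33.6] yawY -16.5 grip 0.499 0.0 tilt [ 0.07 -0.01]
```

View pics/cov.png

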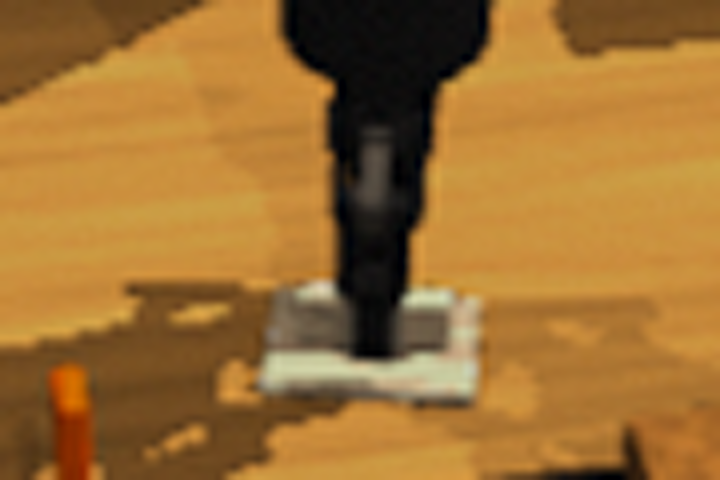

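```bash
python3 -m creep '[[0,0,0,0,0.4],[0,0,0,0,1],[0,0,0,0,1],[0,0,0,0,1],[0,0,0,0,1]]' 30
python3 -m creep '[[0,0,0,0,1],[0,0,0,0,1],[0,0,0,0,1]]'
python3 go.py
python3 -m creep '[[0,0,-1,0,1],[0,0,-4,0,1],[0,0,-8,0,1],[0,0,-12,0,1],[0,0,-15,0,1]]'
python3 -m creep '[[0,0,0,0,1],[0,0,0,0,1]]'
python3 go.py 452 108 183 -1.7 642.5 108 183 -1.7
python3 - <<'E'
from h import *
c=optics.camera("scene"); cv2.imwrite("pics/cov2.png",cv2.resize(c["image"][110:230,200:360,::-1],(720,540),interpolation=cv2.INTER_CUBIC))
E
```

```text
time_s: 43.82
ee_pos: [449.8, 22.6, 33.5]
eef_rot: [0.0, 0.801, 0.598, 0.0]
wrist_force: [-1.8, -0.1, 5.6]
grip_width: 0.133
gripper_force: 30.5
time_s: 44.07
ee_pos: [449.8, 22.6, 33.5]
eef_rot: [0.0, 0.801, 0.598, 0.0]
wrist_force: [-0.2, 0.1, 5.2]
grip_width: 0.134
gripper_force: 30.5
t 44.1 pos [449.8  22.6  33.5] yawY -16.5 grip 0.134 30.5 tilt [ 0.05 -0.01]
time_s: 44.48
ee_pos: [449.7, 22.7, 186.0]
eef_rot: [0.001, 0.801, 0.598, 0.001]
wrist_force: [2.1, 0.1, -0.5]
grip_width: 0.135
gripper_force: 29.7
time_s: 44.65
ee_pos: [449.9, 22.6, 184.0]
eef_rot: [0.001, 0.801, 0.598, 0.001]
wrist_force: [0.1, -0.3, -2.4]
grip_width: 0.135
gripper_force: 29.7
t 44.6 pos [449.9  22.6 184. ] yawY -16.5 grip 0.135 29.7 tilt [ 0.17 -0.04]
 rows: 8.25 -2.22 0.10 turn -2.96
 rows: 0.57 19.04 -0.00 turn -0.00
```

View pics/cov2.png

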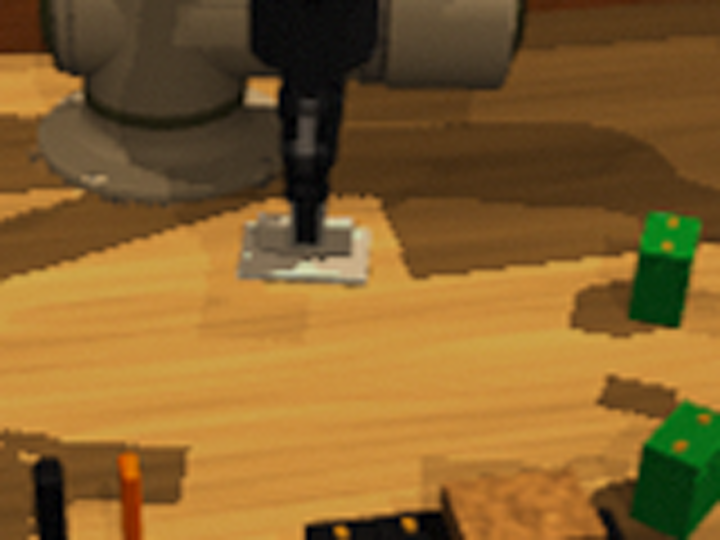

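```bash
python3 -m creep '[[3,-0.8,0,-1,1],[6,-1.6,0,-2,1],[8.2,-2.2,0,-3,1],[8.2,-2.2,0,-3,1]]'
python3 -m creep '[[0.1,3,0,0,1],[0.2,7,0,0,1],[0.3,11,0,0,1],[0.4,14.5,0,0,1],[0.5,18,0,0,1]]'
python3 -m creep '[[0,1,0,0,1],[0,1,0,0,1],[0,1,0,0,1],[0,1,0,0,1]]'
python3 go.py 642.5 107.3 183 -1.7 642.5 107.3 130 -1.7
```

```text
time_s: 45.03
ee_pos: [450.7, 110.5, 181.1]
eef_rot: [-0.002, 0.714, 0.7, -0.001]
wrist_force: [-0.4, -1.1, -1.4]
grip_width: 0.13
gripper_force: 29.7
time_s: 45.45
ee_pos: [633.0, 107.3, 180.5]
eef_rot: [-0.001, 0.717, 0.697, -0.001]
wrist_force: [-0.2, 0.4, -0.2]
grip_width: 0.131
gripper_force: 29.7
time_s: 45.78
ee_pos: [640.7, 107.4, 181.9]
eef_rot: [-0.001, 0.716, 0.698, -0.001]
wrist_force: [0.3, 0.2, -1.5]
grip_width: 0.131
gripper_force: 29.8
t 45.8 pos [640.7 107.4 181.9] yawY -1.5 grip 0.131 29.8 tilt [-0.15  0.  ]
 rows: -0.01 0.18 -0.11 turn 0.04
 rows: 0.00 0.00 5.30 turn -0.00
```

```bash
python3 -m creep '[[0,0,1.5,0,1],[0,0,3,0,1],[0,0,4,0,1],[0,0,4.6,0,1],[0,0,4.9,0,1]]'
python3 -m creep '[[0,0,0,0,1],[0,0,0.1,0,1],[0,0,0.2,0,1],[0,0,0.2,0,1]]'
python3 go.py 642.3 107.2 128 -1.7
python3 - <<'E'
from h import *
c=optics.camera("scene"); W=cloud(c); x,y,z=np.moveaxis(W,-1,0); im=c["image"].astype(int)
for lo,hi,s in((87,96,"ins"),(98,108,"cov")):
    m=(z>lo)&(z<hi)&(y<180)&(y>20)&(x>580); 
    p=W[m]; print(s,m.sum(), rect(p[:,:2]), np.median(p[:,2]))
E
```

```text
time_s: 46.2
ee_pos: [641.2, 107.6, 133.3]
eef_rot: [-0.0, 0.716, 0.698, -0.0]
wrist_force: [-0.5, -0.1, -0.8]
grip_width: 0.13
gripper_force: 29.8
time_s: 46.53
ee_pos: [642.0, 107.6, 132.4]
eef_rot: [0.0, 0.716, 0.698, 0.0]
wrist_force: [-0.7, 0.7, -0.6]
grip_width: 0.123
gripper_force: 29.8
t 46.5 pos [642.  107.6 132.4] yawY -1.5 grip 0.123 29.8 tilt [ 0.04 -0.  ]
 rows: -0.04 0.03 0.44 turn 0.04
ins 136 (array([663.1,  95. ]), array([94.2, 47.2]), 55.0) 92.19516364751702
cov 341 (array([643.3, 107.2]), array([80.6, 63.1]), 88.5) 103.91835610522962
```

```bash
python3 -m creep '[[0,0,0.2,0,1],[0,0,0.3,0,1],[0,0,0.4,0,1],[0,0,0.4,0,1]]'
python3 -m creep '[[0,0,0.1,0,1],[0,0,0.1,0,1]]'
python3 go.py
python3 -m creep '[[0,0,0,0,0.4],[0,0,0,0,0],[0,0,0,0,0],[0,0,0,0,0],[0,0,0,0,0]]'
python3 -m creep '[[0,0,-2,0,0],[0,0,-5,0,0],[0,0,-8,0,0],[0,-4,-8,0,0],[0,-8,-8,0,0]]'
python3 -m creep '[[0,-4,0,0,0],[0,-8,0,0,0],[0,-10,0,0,0],[0,-10,0,0,0],[0,-10,0,0,0]]'
python3 ins.py; python3 go.py
python3 - <<'E'
from h import *
c=optics.camera("scene"); cv2.imwrite("pics/fin.png",cv2.resize(c["image"][140:290,140:360,::-1],(792,540),interpolation=cv2.INTER_CUBIC))
E
```

```text
time_s: 46.92
ee_pos: [641.8, 107.6, 127.7]
eef_rot: [-0.0, 0.716, 0.698, -0.0]
wrist_force: [1.0, -0.1, -1.0]
grip_width: 0.128
gripper_force: 29.8
time_s: 47.08
ee_pos: [641.9, 107.6, 127.6]
eef_rot: [0.0, 0.716, 0.698, 0.0]
wrist_force: [-1.4, 0.6, 4.0]
grip_width: 0.128
gripper_force: 30.3
t 47.1 pos [641.9 107.6 127.6] yawY -1.5 grip 0.128 30.3 tilt [ 0.03 -0.  ]
time_s: 47.5
ee_pos: [641.9, 107.6, 126.9]
eef_rot: [-0.0, 0.716, 0.698, -0.0]
wrist_force: [-0.2, 0.8, -0.1]
grip_width: 0.501
gripper_force: 0.0
time_s: 47.92
ee_pos: [562.9, 109.4, 208.6]
eef_rot: [0.002, 0.716, 0.698, 0.002]
wrist_force: [0.8, 0.5, -0.4]
grip_width: 0.499
gripper_force: 0.0
time_s: 48.33
ee_pos: [461.6, 112.4, 207.7]
eef_rot: [0.0, 0.716, 0.698, 0.0]
wrist_force: [0.6, -0.3, 1.2]
grip_width: 0.502
gripper_force: 0.0
top row [642.2  28.4] [80.8 60.9] 88.8 z 74.7 n 503 y [-12.5  69.3]
top cov [642.1 109.5] [79.4 59.7] 89.0 z 101.1 n 371 y [ 69.6 149.6]
top rib [641.1 109.3] [57.8 11.5] 88.6 z 122.7 n 84 y [ 80.5 138.1]
scene row [644.9  67. ] [161.   64.2] 87.8 z 73.1 n 746 y [-14.4 146.4]
scene ins [666.9  95.3] [90.9 41.1] 57.7 z 91.8 n 113 y [ 66.3 144.7]
scene cov [644.1 107.2] [80.  62.2] 86.9 z 99.2 n 318 y [ 66.2 146.8]
scene rib [643.4 107.4] [59.6 15.2] 87.9 z 120.0 n 128 y [ 77.4 137. ]
t 48.4 pos [462.8 112.2 207.2] yawY -1.5 grip 0.498 0.0 tilt [ 0.06 -0.  ]
```

View pics/fin.png

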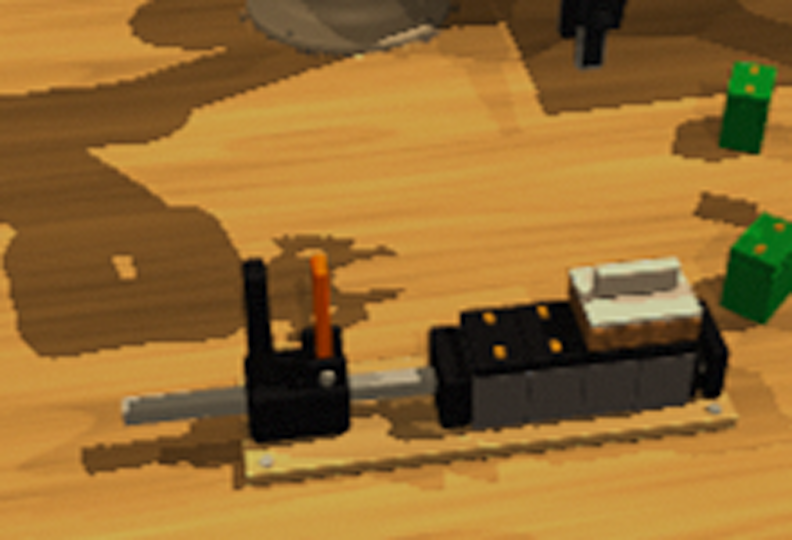

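```bash
python3 - <<'E'
from cell import order
print(order.job_done())
E
```

```text
the job is handed in; nothing more can be done
None
```

I handed in the job at about 48 s: all four blocks are clamped in one straight row, the end stop is pressed in about 7 mm, and the insulator and cover sit square on the two blocks at the stop, about 1 mm from their places by camera. The hand-in call returned no verdict.

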